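# Check the shop's scale with a new check weight and pack the set away

## Task

Check the spring scale at full load with the new check weight: break loose and unscrew the stuck red cap of the canister held in the vice, stand the cap on the counter, set the big brass weight gently in the middle of the scale's pan and every other brass weight that is out on the counter beside it, all upright on the pan together, then let go and let the needle settle. After that stand all these weights upright in the steel weight case and push its lid over so that it falls shut. Leave the other things on the counter where they are.

Things in the scene. Friction and masses are not known exactly. Their poses are not given: they have to be found in the camera images.
- cap_mid (a point): Tall red ribbed screw cap, 61 mm across, 72 mm high, hollow below, 60 g, at the start screwed on the black canister in the vice. Point: on its axis, 36 mm above its lower edge; z up. It is stuck: about 0.7 N m anticlockwise (from above) breaks it loose within the first 0.3 rad, so grip hard; then it spins freely and lifts off once turned 1.15 to 2.2 rad from its start. It will not turn clockwise
- seat (a point): Middle of the flat top of the black canister neck (45 mm across), on which the big weight stands under the cap; 79 mm above the counter, on the cap's axis. The cap's lower edge starts 11 mm below it, so the cap must rise 75 mm to clear the weight
- vice: Blue drill vice fixed to the counter, clamping the canister at its middle (origin, on the counter): 190 mm long along its x, 100 mm wide (144 mm over the bolted feet), jaws up to 60 mm above the counter, screw and handle out to 140 mm on its -x side, 42 mm up
- master_mid (a point): The big 500 g brass check weight, hidden under the cap at the start: cylinder 40 mm across and 44 mm high with a knob 16 mm across and 10 mm high on top. The point is the centre of the cylinder, 22 mm above its underside; z up its axis
- w200a_mid (a point): 200 g brass check weight: cylinder 36 mm across and 22 mm high with a knob 16 mm across and 10 mm high on top, standing on the counter at the start if present (None: it is not out today). The point is the centre of the cylinder, 11 mm above its underside; z up its axis
- w200b_mid (a point): A second 200 g brass check weight: cylinder 36 mm across and 22 mm high with a knob 16 mm across and 10 mm high on top, standing on the counter at the start if present (None: it is not out today). The point is the centre of the cylinder, 11 mm above its underside; z up its axis
- w100_mid (a point): 100 g brass check weight: cylinder 29 mm across and 17 mm high with a knob 16 mm across and 10 mm high on top, standing on the counter at the start if present (None: it is not out today). The point is the centre of the cylinder, 8.5 mm above its underside; z up its axis
- pan_centre (a point): Centre of the upper face of the scale's round steel pan, a dish 200 mm across with a rim 10 mm high; its flat floor has a radius of 97 mm. 132 mm above the counter when empty. The green scale housing under it is 170 x 170 mm at its foot
- pan (a joint): How far the sprung pan has sunk, m: 0 when empty, 0.024 at its stop; 600 N/m, so 8 mm for 500 g
- case_in (a point): Centre of the inner floor of the galvanised steel weight case, 5 mm above the counter. x points to the hinge side, z up. Inside 160 mm along x, 270 mm along y; walls 5 mm thick, rim 80 mm above the counter
- lid (a joint): Opening angle of the case's lid, rad: 0 shut, 1.92 fully back at its stop; it starts open, leaning back past upright. Below about 1.5 it falls shut by its own weight
- lid_hinge (a point): Middle of the lid's hinge line, on the case's +x rim, 85 mm (x) from the middle of case_in and 80.5 mm above the counter; the hinge runs along the case's y
- lid_edge (a point): Middle of the lid's free edge, 170 mm from the hinge, the lid is 280 mm along the hinge and 6 mm thick, 0.35 kg
- padlock: Bystander: brass padlock lying flat, body 46 x 50 x 18 mm, steel shackle out to 54 mm on its own +x side; origin at the centre of its body's underside
- tape_measure: Bystander: yellow and black tape measure, 62 x 36 x 60 mm high; origin at the centre of its underside
- marker: Bystander: black and blue marker pen lying on its side, 130 mm long (along its x), 16 mm thick; origin at its middle, on the counter
- carton_a: Bystander: small cardboard screw carton with a blue band, 50 x 80 x 35 mm high; origin at the centre of its underside
Mind the look-alikes: they are no part of the job. What is shaped like the part that bears w200b_mid but purple or white is not meant.

How it is judged:
On the way, in this order (a step that is already met when the one before it is completed fails the run):
1. the cap is off and stands on the counter, let go (height (world z) of cap_mid below 0.045 m and angle between cap_mid's own z axis and vertical below 0.15 rad and linear speed of cap below 0.03 m/s and contact force between the fingers and cap below 0.3 N), for 0.2 s.
2. the big weight stands in the middle of the pan (within 20 mm) and every other weight that is out stands on the pan too, all at rest and let go (horizontal distance between master_mid and pan_centre below 0.02 m and z of master_mid in the frame of pan_centre between 0.018 and 0.026 m and contact force between the fingers and master below 0.3 N and linear speed of each of master, w200a, w200b, w100 below 0.03 m/s and angle between each of master_mid, w200a_mid, w200b_mid, w100_mid's own z axis and vertical below 0.15 rad and horizontal distance between each of w200a_mid, w200b_mid, w100_mid and pan_centre below 0.09 m and z of w200a_mid in the frame of pan_centre between 0.007 and 0.015 m and contact force between the fingers and w200a below 0.3 N and z of w200b_mid in the frame of pan_centre between 0.007 and 0.015 m and contact force between the fingers and w200b below 0.3 N and z of w100_mid in the frame of pan_centre between 0.0045 and 0.0125 m and contact force between the fingers and w100 below 0.3 N and velocity of joint pan below 0.01 m/s), for 0.5 s.
3. all the weights stand in the case, let go (x of master_mid in the frame of case_in between -0.085 and 0.085 m and y of master_mid in the frame of case_in between -0.14 and 0.14 m and z of master_mid in the frame of case_in between 0 and 0.032 m and contact force between the fingers and master below 0.3 N and linear speed of each of master, w200a, w200b, w100 below 0.03 m/s and angle between each of master_mid, w200a_mid, w200b_mid, w100_mid's own z axis and vertical below 0.15 rad and x of w200a_mid in the frame of case_in between -0.085 and 0.085 m and y of w200a_mid in the frame of case_in between -0.14 and 0.14 m and z of w200a_mid in the frame of case_in between 0 and 0.032 m and contact force between the fingers and w200a below 0.3 N and x of w200b_mid in the frame of case_in between -0.085 and 0.085 m and y of w200b_mid in the frame of case_in between -0.14 and 0.14 m and z of w200b_mid in the frame of case_in between 0 and 0.032 m and contact force between the fingers and w200b below 0.3 N and x of w100_mid in the frame of case_in between -0.085 and 0.085 m and y of w100_mid in the frame of case_in between -0.14 and 0.14 m and z of w100_mid in the frame of case_in between 0 and 0.032 m and contact force between the fingers and w100 below 0.3 N), for 0.2 s.
At the end, for the whole second after the job is handed in: The lid is shut (under 0.05 rad), all the weights that were out and the big one stand upright (within 0.15 rad) inside the case at rest, the pan is empty and the cap stands upright on the counter (all of step 1 and all of step 3 and value of joint lid below 0.05 rad and value of joint pan below 0.002 m); the robot touches nothing.
It fails at once if the big weight is dropped or rammed on the pan (over 40 N) (contact force between master and pan above 40 N).
It fails at once if a bystander is moved more than 3 cm (distance of any of padlock, tape_measure, marker, carton_a from where it was at the start of the episode above 0.03 m).
Of w200a, w200b, w100 only 1 to 2 are there at a start; the rules pass over those that are not, and their reading is None.
At some moment in a run one of w200a, w200b, w100 may be knocked a few centimetres aside while the robot is not near it.
It also fails if it takes over 210 s, if anything falls off the work surface, if the arm or the gripper's body presses on something with over 40 N, if the wrist force passes 120 N, or if a joint passes its speed limit or range.

## Robot

A 6-joint arm with a two-finger parallel gripper is mounted at the origin on the work surface. World frame = base frame: x ahead of the robot, y to its left, z up, the work surface at z = 0. Lengths are in m, angles in rad, forces in N, time in s.
With the tool pointing down it reaches from about 0.35 to 0.85 m from the base axis. Payload 8.1 kg.
Tool frame: the origin (TCP) lies at the centre of the arm's flange, where the gripper is bolted on; the fingertips stand 186 mm ahead of it and the grasp point (between the pads) lies 167 mm ahead of it; z points along the fingers, y is the direction in which the jaws open and shut (so a half turn about z gives the same grasp; the last joint's range is limited). The gripper opens to 93 mm and grips with 3 to 60 N. Pads are 15 mm wide; open, the fingers measure 128 mm over their backs; the gripper's body (75 mm by 188 mm) begins 65 mm behind the grasp point.
Start: joints at [1.232, 0.13, 1.488, -0, 1.523, -0.085], TCP at [0.151, 0.581, 0.405] pointing down, gripper open.
Joint ranges: [-2.96, 2.96], [-0.89, 2.26], [0.02, 2.5], [-1.34, 4.48], [0, 2.73], [-2.66, 2.66]. Speed limits (rad/s): [2.39, 2.39, 2.79, 3.14, 3.14, 3.14].

## Interface

Orientations are given as a rotation vector (axis times angle).
In Python, from plant import robot, viewer, order gives the robot as it stands.
- The arm moves only by the tool apply_moves, never from a script. Its argument "deltas" is a list of rows, each a list of 3 entries, a list of its own where there are three numbers: the finger opening in mm, from 0 to 93, then the shift along the tool's x, y, z in mm, then the turn about the tool's z in rad. In form: [[grip, [dx, dy, dz], yaw], ...]. A call has 1 to 5 rows; each row shifts and turns the commanded pose from where the row before left it, along the tool's axes as they then stand; what a row does not reach is not made up. A row lasts 1/8 s, in which the tool goes at most 62.5 mm and 10.7 degrees, less where a joint would pass 70% of its speed; a pose out of reach is approached as far as the arm can. A call is refused whole if a number of a shift passes 62.5 or a number of a turn 0.188, either way. A call with a gripper value outside its range is refused whole. The fingers move at their own pace and stop on an object; "grip_force" is the grip in N (left out, the last holds). Time passes only in rows, so rows that do not move let the fingers close. It gives the time, the measured TCP pose, the force and the opening at its end, in the units of the state.
- robot.read_state(): the state, without advancing time (a new reading comes with each control period).
- viewer.read_camera(name): name is "side" or "top" or "wrist"; returns the picture (480x640x3 uint8, blue, green, red); there is no depth.
- viewer.get_calibration(name): a dict with "fx", "fy", "cx", "cy" (pixels), "R" (3x3) and "t" (3): a world point X has camera coordinates R X + t. Camera axes: x right, y down, z forward; pixel columns grow to the right and rows downward; lengths in m; the calibration is good to about 2 mm. A picture is of the moment at which its call begins: read the wrist's pose just before it. get_calibration takes no time and is no camera call; for the wrist camera it gives the pose at the moment of the call.
- order.close_job(): hands the job in, once; it reports no verdict.
The state is a dict: "t": time; "q": joint angles; "dq": joint speeds; "joint_torque": joint torques, N m; "tool_pos": TCP position; "orientation": TCP orientation; "force": force on the tool from outside, world axes, zero at the start; "wrist_torque": the same for the moment, N m; "opening": finger opening in m.
Only numpy, scipy, OpenCV 4.12 (cv2) and the standard library are available. Lean on these libraries where they do the work, as an engineer would, in place of code of your own. Each camera call takes 0.05 s, during which the arm holds its last target. There are 200 camera calls.

## Working session

There is one attempt and no reset: what is moved stays moved. The work goes in short steps, Python scripts to look and compute and a tool call to move; the robot and the scene stay as the last step left them, time stands still between calls to the robot, and variables do not carry over. Pictures are saved under pics/ and viewed, about 12 in all and at most 16, crops included, and the job is handed in when it is done.

Besides the shell and the picture viewer there is one more tool, called after "Request:" as name(argument=value, ...), one argument or row to a line, values as JSON. apply_moves: Moves the arm, as the interface text tells. Its arguments: {"type":"object","properties":{"deltas":{"type":"array"},"grip_force":{"type":"number"}},"required":["deltas"]}

```bash
ls; mkdir -p pics
cat > h.py <<'E'
import numpy as np, cv2
from plant import robot, viewer, order
def snap(n,f):
    c=viewer.get_calibration(n); im=viewer.read_camera(n); cv2.imwrite(f'pics/{f}.png',im); np.save(f'pics/{f}.npy',c,allow_pickle=True); return im
def cal(f): return np.load(f'pics/{f}.npy',allow_pickle=True).item()
def ray(c,uv):
    R=np.array(c['R']);t=np.array(c['t'])
    d=R.T@np.array([(uv[0]-c['cx'])/c['fx'],(uv[1]-c['cy'])/c['fy'],1.]); return -R.T@t,d
def onz(f,uv,z):
    o,d=ray(cal(f),uv); return np.round((o+d*(z-o[2])/d[2]),4)
def tri(obs):
    A=np.zeros((3,3));b=np.zeros(3);L=[]
    for f,uv in obs:
        o,d=ray(cal(f),uv);d/=np.linalg.norm(d);P=np.eye(3)-np.outer(d,d);A+=P;b+=P@o;L.append((P,o))
    x=np.linalg.solve(A,b); return np.round(x,4),[round(float(np.linalg.norm(P@(x-o)))*1000,1) for P,o in L]
def proj(f,X):
    c=cal(f);p=np.array(c['R'])@np.array(X)+np.array(c['t']);return np.round([c['fx']*p[0]/p[2]+c['cx'],c['fy']*p[1]/p[2]+c['cy']],1)
E
python3 - <<'E'
from h import *
for n in('top','side','wrist'):
    snap(n,n+'0'); c=cal(n+'0'); R=np.array(c['R']); print(n,c['fx'],-R.T@np.array(c['t']),R[2])
s=robot.read_state(); print(s)
E
```

```text
pics
top 568.7921019174395 [ 0.26291982 -0.00326425  1.17136185] [ 0.23198145 -0.02586228 -0.97237634]
side 440.5218018886838 [ 0.20239501 -0.48388785  0.69854542] [ 0.38850895  0.57426463 -0.7206115 ]
wrist 394.82081666360585 [0.07379304 0.59974489 0.38369055] [ 0.27493931 -0.07309397 -0.95867912]
{'t': 0.15, 'q': array([ 1.23157126e+00,  1.30958063e-01,  1.48902218e+00, -3.48394233e-05,
        1.52298449e+00, -8.54023656e-02]), 'dq': array([-0.00095551, -0.00096832, -0.00364824, -0.00016367, -0.00048364,
        0.00125718]), 'joint_torque': array([ 1.47397317e-03, -5.60468960e+01, -4.92342281e+01,  7.71282753e-02,
        3.02935252e-02, -1.48228378e-04]), 'tool_pos': array([0.150592  , 0.58061548, 0.40394975]), 'orientation': array([-3.97599329e-01, -3.11607314e+00,  2.11821871e-03]), 'force': array([-0.22577206, -0.07614329, -0.74841418]), 'wrist_torque': array([0.00330965, 0.02288206, 0.02278681]), 'opening': 0.09313768665086775}
```

View pics/top0.png

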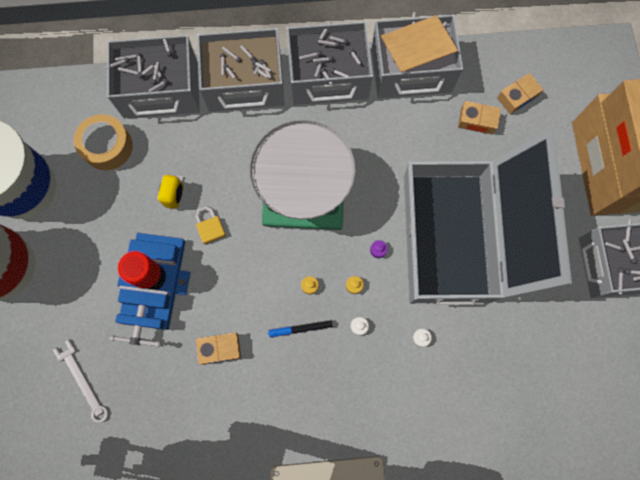

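View pics/side0.png

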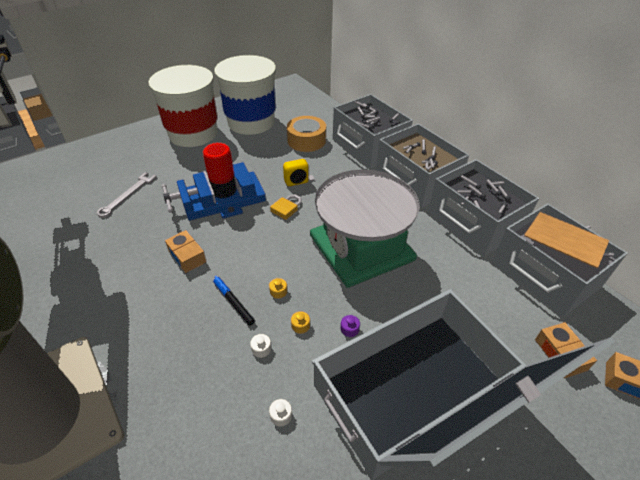

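Top view: red cap in the vice at (139,268), pan at (303,170), open case at (452,232) with its lid to the right. Candidates for the weights: brass (310,285) and (355,285), white (360,326) and (423,338), purple (379,249). The two brass ones fit the description, so I check them in a close crop.

Run:
```python
from h import *
t=cv2.imread('pics/top0.png');s=cv2.imread('pics/side0.png')
def crop(im,u,v,w,h,k): return cv2.resize(im[v:v+h,u:u+w],None,fx=k,fy=k,interpolation=cv2.INTER_CUBIC)
a=np.hstack([crop(t,285,230,115,110,4)[:, :400],crop(s,255,265,100,110,4)])   # x4
b=np.hstack([crop(t,100,225,100,40,4)[:160],crop(s,180,135,100,40,4)])
cv2.imwrite('pics/c1.png',np.vstack([a,b]))
```

```text
(no output)
```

View pics/c1.png

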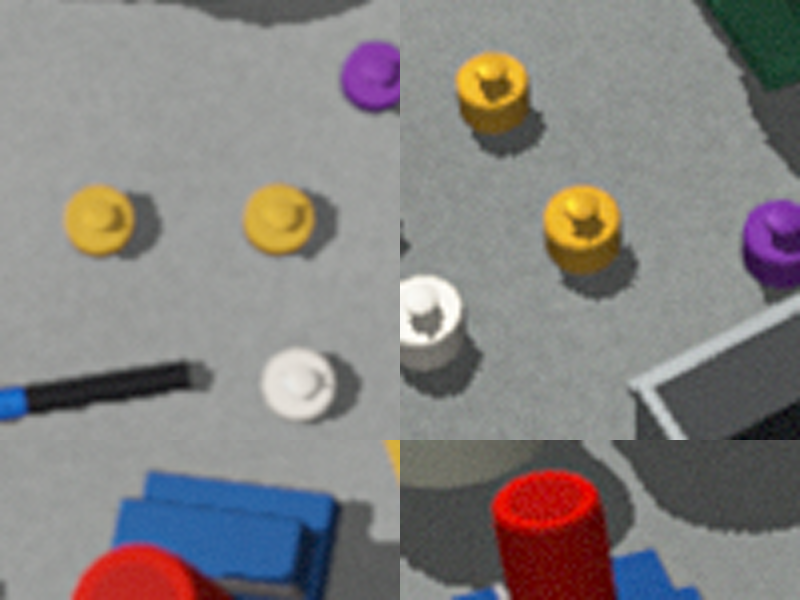

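Both brass ones are equal in size (about 17.5 px, so 36 mm, i.e. the two 200 g weights); tops at top (309.8,285), (354.8,284.8) and side (278.3,286), (300.8,319.3). I triangulate those, the cap, the pan and the case corners.

Run:
```python
from h import *
print('w1',tri([('top0',(309.8,284.8)),('side0',(278.3,286))]))
print('w2',tri([('top0',(354.8,284.6)),('side0',(300.8,319.2))]))
print('cap side z.14',onz('side0',(216.8,150),.14), proj('top0',onz('side0',(216.8,150),.14)))
t=cv2.imread('pics/top0.png');s=cv2.imread('pics/side0.png')
def crop(im,u,v,w,h,k): return cv2.resize(im[v:v+h,u:u+w],None,fx=k,fy=k,interpolation=cv2.INTER_CUBIC)
a=np.hstack([crop(t,100,215,100,130,3),crop(s,310,165,120,130,3)])
b=np.hstack([crop(t,400,130,180,180,2),crop(s,300,280,300,180,1)])
print(a.shape,b.shape)
o=np.zeros((390+360,660,3),np.uint8);o[:390,:a.shape[1]]=a
b2=crop(t,400,130,180,105,2);b3=crop(t,400,225,180,85,2)
o=np.zeros((600,800,3),np.uint8);o[:390,:660]=a;cv2.imwrite('pics/c2.png',o[:390,:660])
b=np.hstack([crop(t,400,130,180,180,2),crop(s,310,280,300,180,1.4)[:360] if 0 else cv2.copyMakeBorder(crop(s,310,285,290,190,1.5),0,75,0,0,0)])
cv2.imwrite('pics/c3.png',b);print(b.shape)
```

```text
w1 (array([0.4529, 0.0032, 0.0148]), [0.0, 0.0])
w2 (array([ 0.445 , -0.0888,  0.0177]), [0.4, 0.4])
cap side z.14 [0.4946 0.3195 0.14  ] [135.6 266.6]Traceback (most recent call last):
  File "<stdin>", line 8, in <module>
    return _nx.concatenate(arrs, 1, dtype=dtype, casting=casting)
           ~~~~~~~~~~~~~~~^^^^^^^^^^^^^^^^^^^^^^^^^^^^^^^^^^^^^^^
ValueError: all the input array dimensions except for the concatenation axis must match exactly, but along dimension 0, the array at index 0 has size 360 and the array at index 1 has size 180
```

Run:
```python
from h import *
t=cv2.imread('pics/top0.png');s=cv2.imread('pics/side0.png')
def crop(im,u,v,w,h,k): return cv2.resize(im[v:v+h,u:u+w],None,fx=k,fy=k,interpolation=cv2.INTER_CUBIC)
o=np.zeros((600,800,3),np.uint8)
o[:360,:400]=crop(t,400,130,200,180,2)
o[:380,400:]=crop(s,305,285,200,190,2)
o[380:600,:300]=crop(t,100,235,150,110,2)
o[380:600,300:540]=crop(s,150,130,120,110,2)
o[380:600,540:800]=crop(s,310,165,130,110,2)
cv2.imwrite('pics/c2.png',o)
```

```text
(no output)
```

View pics/c2.png

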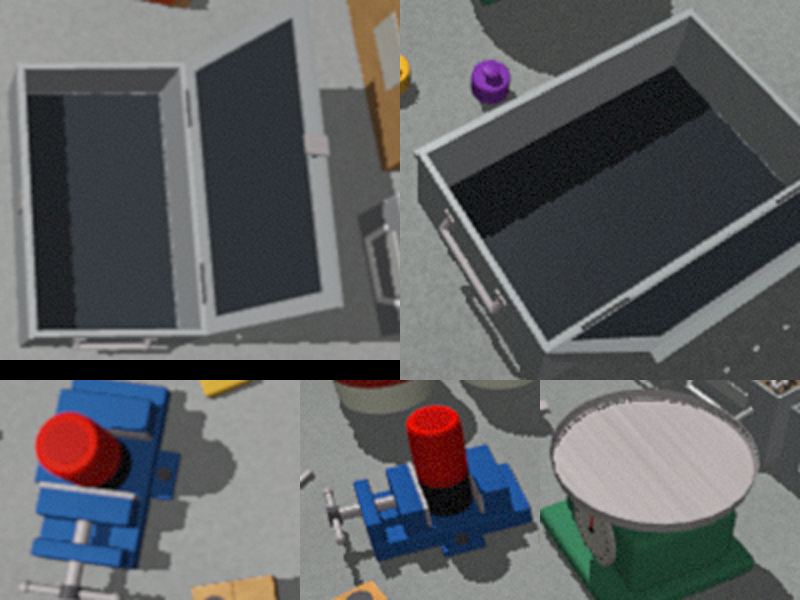

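Run:
```python
from h import *
print('pan',tri([('top0',(303,169.5)),('side0',(367.5,204.5))]))
for n,a,b in(('far-left(TL)',(408.5,163),(450,291)),('near-left(BL)',(414.5,299.5),(315,361.5))):
    print(n,tri([('top0',a),('side0',b)]),onz('top0',a,.08),onz('side0',b,.08))
print('TR',onz('top0',(492.5,163),.08),'BR top',onz('top0',(502,295.5),.08),'BR side',onz('side0',(379,459),.08))
print('cap',tri([('top0',(134.5,268)),('side0',(217.5,150))]),onz('top0',(134.5,268),.14))
print('lid edge ends top, z~.24', onz('top0',(547,138),.24),onz('top0',(570,282),.24))
print('marker',onz('top0',(303,328),.01),'whites',onz('top0',(360,326),.02),onz('top0',(423,338),.02),'purp',onz('top0',(379,249),.02))
print('padlock',onz('top0',(210,228),.01),'tape',onz('top0',(171,191),.05),'carton',onz('top0',(217,348),.03),'vice corners',[onz('top0',p,.03) for p in((133,235),(185,240),(170,330),(116,325))])
import scipy.spatial.transform as T
s=robot.read_state();print(T.Rotation.from_rotvec(s['orientation']).as_matrix().round(3))
```

```text
pan (array([ 0.6613, -0.0033,  0.1288]), [0.2, 0.2])
far-left(TL) (array([ 0.6786, -0.221 ,  0.0717]), [0.6, 0.6]) [ 0.6749 -0.219   0.08  ] [ 0.6729 -0.2247  0.08  ]
near-left(BL) (array([ 0.399 , -0.1982,  0.0708]), [2.2, 2.2]) [ 0.3957 -0.1958  0.08  ] [ 0.3983 -0.2028  0.08  ]
TR [ 0.6599 -0.3903  0.08  ] BR top [ 0.3884 -0.3655  0.08  ] BR side [ 0.387  -0.3682  0.08  ]
cap (array([0.4947, 0.3216, 0.138 ]), [2.2, 2.2]) [0.492  0.3215 0.14  ]
lid edge ends top, z~.24 [ 0.6398 -0.437   0.24  ] [ 0.3823 -0.4287  0.24  ]
marker [0.3667 0.0244 0.01  ] whites [ 0.3596 -0.0904  0.02  ] [ 0.3246 -0.2136  0.02  ] purp [ 0.5142 -0.1462  0.02  ]
padlock [0.593  0.2029 0.01  ] tape [0.668  0.2728 0.05  ] carton [0.341  0.1961 0.03  ] vice corners [array([0.5864, 0.3584, 0.03  ]), array([0.5662, 0.2518, 0.03  ]), array([0.3845, 0.2875, 0.03  ]), array([0.4039, 0.3941, 0.03  ])]
[[-0.968  0.251 -0.   ]
 [ 0.251  0.968 -0.001]
 [ 0.    -0.001 -1.   ]]
```

```bash
cat >> h.py <<'E'
from scipy.spatial.transform import Rotation as Ro
def psi(s): y=Ro.from_rotvec(s['orientation']).as_matrix()[:,1]; return np.arctan2(y[1],y[0])
def rows(X,p,s=None):
    "remaining shift (mm, tool axes row by row) to bring the grasp point to X, jaw heading p"
    s=s or robot.read_state(); P=np.array(s['tool_pos'])-[0,0,.167]; a=psi(s); d=np.array(X)-P; da=p-a
    n=int(max(np.ceil(np.linalg.norm(d)/.060),np.ceil(abs(da)/.186),1))
    print('grasp',P.round(4),'psi',round(a,3),'n',n)
    for i in range(n):
        b=a+da*i/n; print(np.round(np.array([-np.sin(b)*d[0]+np.cos(b)*d[1],np.cos(b)*d[0]+np.sin(b)*d[1],-d[2]])*1000/n,1),round(-da/n,3))
E
python3 - <<'E'
from h import *
rows([.494,.321,.235],0)
E
```

```text
grasp [0.1506 0.5806 0.2369] psi 1.317 n 8
[-49.7 -20.6   0.2] 0.165
[-52.4 -12.2   0.2] 0.165
[-53.7  -3.5   0.2] 0.165
[-53.5   5.4   0.2] 0.165
[-51.9  14.1   0.2] 0.165
[-48.9  22.4   0.2] 0.165
[-44.6  30.1   0.2] 0.165
[-39.   37.    0.2] 0.165
```

Request:
apply_moves(
  deltas=[
    [93,[-49.5,-20.5,0],0.165],
    [93,[-52.5,-12,0],0.165],
    [93,[-53.5,-3.5,0],0.165],
    [93,[-53.5,5.5,0],0.165],
    [93,[-52,14,0],0.165],
  ],
)

```text
t: 0.78
tool_pos: [0.3661, 0.4175, 0.4045]
orientation: [-1.621, -2.691, 0.0]
force: [-0.6, -0.3, -0.2]
opening: 0.093
```

Request:
apply_moves(
  deltas=[
    [93,[-49,22.5,0],0.165],
    [93,[-44.5,30,0],0.165],
    [93,[-39,37,0],0.165],
    [93,[0,0,0],0],
    [93,[0,0,0],0],
  ],
)

```text
t: 1.4
tool_pos: [0.4932, 0.3212, 0.4043]
orientation: [-2.223, -2.218, 0.001]
force: [-0.9, -0.1, -0.5]
opening: 0.0931
```

Run:
```python
from h import *
snap('wrist','w1'); rows([.494,.321,.235],0); print(proj('w1',[.494,.321,.14]))
```

```text
grasp [0.4928 0.3217 0.2374] psi -0.001 n 1
[-0.7  1.2  2.4] -0.001
[326.1 246.9]
```

View pics/w1.png

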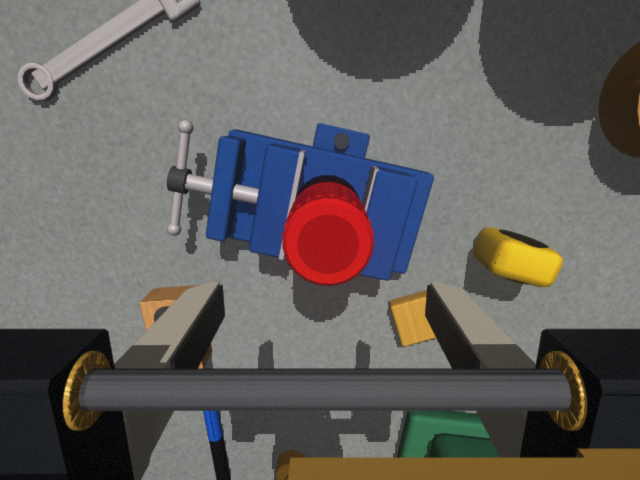

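The wrist view shows the cap's top circle centred at (328,241), within 6 px of my estimate; the two brass weights are out of view.

Run:
```python
from h import *
X=onz('w1',(328.3,241),.14);print(X,tri([('w1',(328.3,241)),('side0',(217.5,150)),('top0',(134.5,268))]))
rows([X[0],X[1],.117],0)
```

```text
[0.4954 0.325  0.14  ] (array([0.4953, 0.3232, 0.1362]), [0.6, 2.3, 2.4])
grasp [0.4928 0.3217 0.2374] psi -0.001 n 3
[ 1.1  0.9 40.1] -0.0
[ 1.1  0.9 40.1] -0.0
[ 1.1  0.9 40.1] -0.0
```

Request:
apply_moves(
  deltas=[
    [93,[2.5,2.5,40],0],
    [93,[0,0,40],0],
    [93,[0,0,40],0],
    [50,[0,0,0],0],
    [50,[0,0,0],0],
  ],
  grip_force=60,
)

```text
t: 2.08
tool_pos: [0.4958, 0.3247, 0.2865]
orientation: [2.223, 2.22, 0.003]
force: [-0.1, -0.2, 0.7]
opening: 0.0773
```

Request:
apply_moves(
  deltas=[
    [50,[0,0,0],0],
    [50,[0,0,0],0],
    [50,[0,0,0],0],
    [50,[0,0,0],0],
    [50,[0,0,0],0],
  ],
  grip_force=60,
)

```text
t: 2.7
tool_pos: [0.4961, 0.3243, 0.2873]
orientation: [-2.224, -2.218, -0.004]
force: [-4.3, 0.6, 6.6]
opening: 0.0614
```

Run:
```python
from h import *
rows([.495,.324,.117],0); s=robot.read_state();print(s['q'].round(2),s['force'],s['wrist_torque'])
```

```text
grasp [0.4961 0.3243 0.1203] psi -0.003 n 1
[-0.3 -1.1  3.3] -0.003
[0.49 0.19 1.64 0.   1.31 0.49] [-4.28637716  0.64297552  6.5587038 ] [-0.03044441  1.0399548  -0.06057358]
```

Request:
apply_moves(
  deltas=[
    [50,[0,0,0],-0.1],
    [50,[0,0,0],-0.1],
    [50,[0,0,0],-0.15],
    [50,[0,0,0],-0.15],
    [50,[0,0,0],0],
  ],
)

```text
t: 3.32
tool_pos: [0.4956, 0.3245, 0.2872]
orientation: [-1.602, -2.702, -0.002]
force: [-9.3, -0.5, 9.9]
opening: 0.0618
```

Run:
```python
from h import *
rows([.495,.324,.117],.5); s=robot.read_state();print(s['q'].round(2),s['force'],s['wrist_torque'],s['opening'])
```

```text
grasp [0.4956 0.3245 0.1202] psi 0.5 n 1
[-0.1 -0.8  3.2] 0.0
[ 0.49  0.19  1.64  0.    1.31 -0.01] [-9.29603902 -0.54080994  9.86696454] [-0.15401741  1.60863725  0.22329469] 0.061795625157747856
```

Request:
apply_moves(
  deltas=[
    [50,[0,0,0],-0.18],
    [50,[0,0,0],-0.18],
    [50,[0,0,0],-0.18],
    [50,[0,0,0],-0.18],
    [50,[0,0,0],-0.18],
  ],
)

```text
t: 3.95
tool_pos: [0.4955, 0.3241, 0.2873]
orientation: [-0.263, -3.13, -0.002]
force: [-10.8, -2.6, 12.4]
opening: 0.0618
```

Request:
apply_moves(
  deltas=[
    [50,[0,0,0],-0.18],
    [50,[0,0,0],-0.18],
    [50,[0,0,0],-0.18],
    [50,[0,0,0],-0.18],
    [50,[0,0,0],-0.18],
  ],
)

```text
t: 4.58
tool_pos: [0.4955, 0.324, 0.2873]
orientation: [1.124, -2.933, -0.002]
force: [-10.6, -4.4, 13.3]
opening: 0.0613
```

Request:
apply_moves(
  deltas=[
    [50,[0,0,0],0],
    [50,[0,0,-3],0],
    [50,[0,0,-4],0],
    [50,[0,0,-5],0],
    [50,[0,0,0],0],
  ],
)

```text
t: 5.2
tool_pos: [0.4967, 0.324, 0.2981]
orientation: [-1.115, 2.934, 0.001]
force: [1.2, -0.3, -0.1]
opening: 0.0613
```

Run:
```python
from h import *
rows([.495,.324,.117],2.3); s=robot.read_state();print(s['q'].round(2),s['force'],s['wrist_torque'],s['opening'])
```

```text
grasp [0.4967 0.324  0.1311] psi 2.297 n 1
[ 1.3  1.1 14.1] -0.003
[ 0.49  0.18  1.63  0.    1.33 -1.81] [ 1.17502704 -0.31299784 -0.08073514] [ 0.11663792  0.01693409 -0.02566803] 0.06130023438731518
```

Request:
apply_moves(
  deltas=[
    [50,[0,0,-25],0],
    [50,[0,0,-25],0],
    [50,[0,0,-25],0],
    [50,[0,0,-25],0],
    [50,[0,0,0],0],
  ],
)

```text
t: 5.82
tool_pos: [0.4969, 0.3242, 0.3999]
orientation: [-1.113, 2.931, 0.001]
force: [0.2, 0.2, -1.0]
opening: 0.0613
```

Run:
```python
from h import *
snap('side','s1');snap('top','t1');rows([.46,.12,.22],np.pi/2)
t=cv2.imread('pics/top0.png');s=cv2.imread('pics/s1.png');t=cv2.imread('pics/t1.png')
cv2.imwrite('pics/c4.png',np.hstack([cv2.resize(s[80:280,120:370],None,fx=1.6,fy=1.6),cv2.resize(t[200:400,100:350],None,fx=1.6,fy=1.6)]))
```

```text
grasp [0.4961 0.3237 0.2293] psi 2.297 n 4
[ 40.6 -32.1   2.3] 0.182
[ 34.1 -38.9   2.3] 0.182
[ 26.5 -44.4   2.3] 0.182
[ 18.1 -48.5   2.3] 0.182
```

View pics/c4.png

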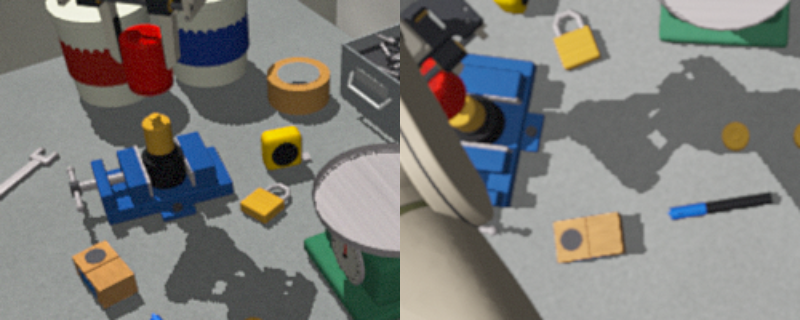

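Cap is off in the gripper; the brass weight stands upright on the canister neck (side crop (158,135)). Now the cap goes to a free spot near (0.46, 0.12).

Request:
apply_moves(
  deltas=[
    [50,[40.5,-32,2],0.181],
    [50,[34,-39,2],0.181],
    [50,[26.5,-44.5,2],0.181],
    [50,[18,-48.5,2],0.181],
    [50,[0,0,50],0],
  ],
)

```text
t: 6.55
tool_pos: [0.4614, 0.1173, 0.3407]
orientation: [0.007, 3.135, 0.0]
force: [0.5, 0.3, -0.9]
opening: 0.0614
```

Request:
apply_moves(
  deltas=[
    [50,[0,0,50],0],
    [50,[0,0,45],0],
    [50,[0,0,10],0],
    [50,[0,0,0],0],
    [50,[0,0,0],0],
  ],
)

```text
t: 7.18
tool_pos: [0.4614, 0.1201, 0.2357]
orientation: [-0.004, 3.138, 0.001]
force: [0.5, 0.1, -0.5]
opening: 0.0617
```

Run:
```python
from h import *
rows([.46,.12,.053],np.pi/2); s=robot.read_state();print(s['q'].round(2),s['force'],s['opening'])
```

```text
grasp [0.4614 0.1201 0.0687] psi 1.573 n 1
[ 1.4 -0.1 15.7] 0.002
[ 0.15 -0.05  2.   -0.    1.19 -1.43] [ 0.48326772  0.14522457 -0.51553306] 0.06167248527845263
```

Request:
apply_moves(
  deltas=[
    [50,[0,0,12],0],
    [50,[0,0,1.5],0],
    [50,[0,0,1.5],0],
    [50,[0,0,0],0],
  ],
)

```text
t: 7.68
tool_pos: [0.4604, 0.1199, 0.2193]
orientation: [0.004, -3.141, 0.0]
force: [-2.3, -0.6, 4.7]
opening: 0.0615
```

Run:
```python
from h import *
rows([.46,.12,.053],np.pi/2); s=robot.read_state();print(s['q'].round(2),s['force'],s['opening'])
snap('side','s2'); s=cv2.imread('pics/s2.png');print(proj('s2',[.46,.12,0]));cv2.imwrite('pics/c5.png',cv2.resize(s[160:340,130:370],None,fx=2.5,fy=2.5))
```

```text
grasp [0.4604 0.1199 0.0523] psi 1.573 n 1
[ 0.4  0.1 -0.7] 0.002
[ 0.15 -0.03  2.01 -0.    1.16 -1.43] [-2.33274794 -0.57159088  4.74339968] 0.06145131972385686
[253.3 253.8]
```

Request:
apply_moves(
  deltas=[
    [93,[0,0,0],0],
    [93,[0,0,0],0],
    [93,[0,0,0],0],
    [93,[0,0,0],0],
    [93,[0,0,-10],0],
  ],
)

```text
t: 8.35
tool_pos: [0.4598, 0.1198, 0.2283]
orientation: [0.003, -3.14, 0.0]
force: [0.4, -0.3, -0.3]
opening: 0.0926
```

Request:
apply_moves(
  deltas=[
    [93,[0,0,-50],0],
    [93,[0,0,-50],0],
    [93,[0,0,-50],0],
    [93,[0,0,0],0],
  ],
)

```text
t: 8.85
tool_pos: [0.4616, 0.1201, 0.3847]
orientation: [-0.003, 3.132, 0.002]
force: [1.0, -0.3, -0.0]
opening: 0.093
```

Run:
```python
from h import *
rows([.496,.324,.212],0)
snap('side','s2'); s=cv2.imread('pics/s2.png');print(proj('s2',[.46,.12,0]),proj('s2',[.46,.12,.072]));cv2.imwrite('pics/c5.png',cv2.resize(s[160:340,130:370],None,fx=2.5,fy=2.5))
```

```text
grasp [0.4616 0.1201 0.2177] psi 1.573 n 9
[-3.9 22.6  0.6] 0.175
[ 0.1 23.   0.6] 0.175
[ 4.1 22.6  0.6] 0.175
[ 8.  21.5  0.6] 0.175
[11.6 19.8  0.6] 0.175
[14.9 17.5  0.6] 0.175
[17.7 14.6  0.6] 0.175
[20.  11.3  0.6] 0.175
[21.6  7.7  0.6] 0.175
[253.3 253.8] [249.8 229.8]
```

View pics/c5.png

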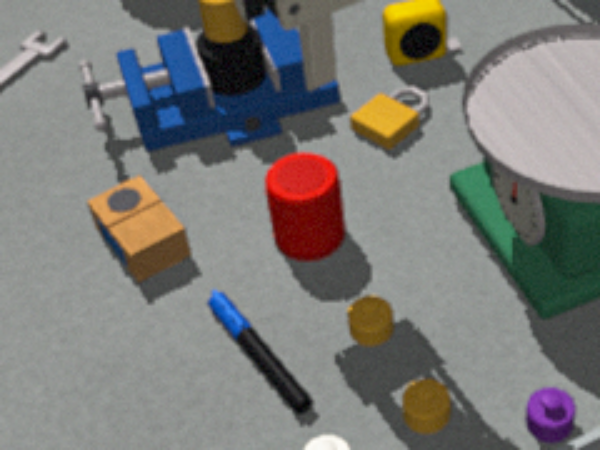

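The cap stands upright at (305,205) of the crop, with both brass weights still in place; now the big weight.

Request:
apply_moves(
  deltas=[
    [93,[-4,22.5,0],0.175],
    [93,[0,23,0],0.175],
    [93,[4,22.5,0],0.175],
    [93,[8,21.5,0],0.175],
    [93,[11.5,20,0],0.175],
  ],
)

```text
t: 9.52
tool_pos: [0.4796, 0.2335, 0.377]
orientation: [-1.335, -2.842, 0.003]
force: [0.1, -0.4, 0.0]
opening: 0.093
```

Request:
apply_moves(
  deltas=[
    [93,[15,17.5,0],0.175],
    [93,[17.5,14.5,0],0.175],
    [93,[20,11.5,0],0.175],
    [93,[21.5,7.5,0],0.175],
    [93,[0,0,0],0],
  ],
)

```text
t: 10.15
tool_pos: [0.4947, 0.3241, 0.3769]
orientation: [-2.221, -2.22, 0.004]
force: [1.3, 0.6, -0.7]
opening: 0.0929
```

Run:
```python
from h import *
snap('wrist','w2'); rows([.496,.324,.106],0); print(proj('w2',[.496,.324,.133]))
cv2.imwrite('pics/c6.png',cv2.resize(cv2.imread('pics/w2.png')[150:350,200:460],None,fx=2.5,fy=2.5))
```

```text
grasp [0.4948 0.3233 0.2101] psi 0.002 n 2
[ 0.3  0.6 52. ] 0.001
[ 0.3  0.6 52. ] 0.001
[327.8 256.7]
```

View pics/c6.png

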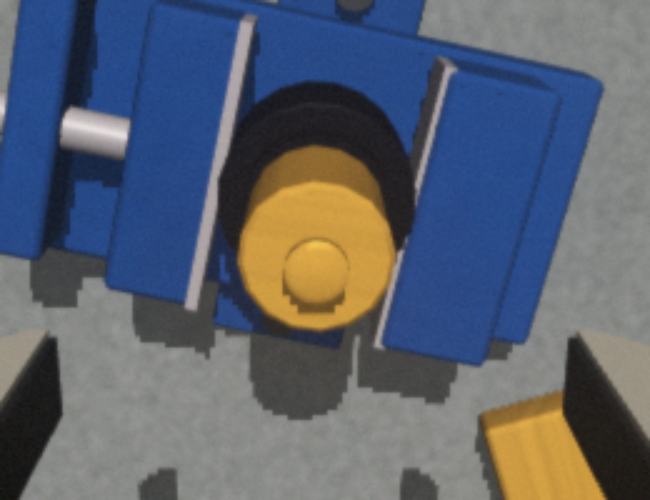

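Request:
apply_moves(
  deltas=[
    [60,[0.5,1,50],0],
    [60,[0,0,45],0],
    [60,[0,0,11],0],
    [35,[0,0,0],0],
    [35,[0,0,0],0],
  ],
  grip_force=30,
)

```text
t: 10.82
tool_pos: [0.4971, 0.324, 0.2752]
orientation: [2.222, 2.219, 0.005]
force: [0.3, 0.2, 0.2]
opening: 0.047
```

Request:
apply_moves(
  deltas=[
    [35,[0,0,0],0],
    [35,[0,0,0],0],
    [35,[0,0,0],0],
    [35,[0,0,0],0],
    [35,[0,0,0],0],
  ],
)

```text
t: 11.45
tool_pos: [0.4965, 0.3242, 0.2752]
orientation: [2.223, 2.22, 0.004]
force: [-4.2, -0.5, 6.3]
opening: 0.0397
```

Run:
```python
from h import *
rows([.661,-.003,.24],0); s=robot.read_state();print(s['q'].round(2),s['force'],s['opening'])
```

```text
grasp [0.4965 0.3242 0.1082] psi -0.001 n 7
[-46.7  23.6 -18.8] -0.0
[-46.7  23.6 -18.8] -0.0
[-46.7  23.5 -18.8] -0.0
[-46.7  23.5 -18.8] -0.0
[-46.7  23.5 -18.8] -0.0
[-46.7  23.5 -18.8] -0.0
[-46.7  23.5 -18.8] -0.0
[0.49 0.21 1.65 0.   1.29 0.49] [-4.22253027 -0.54333525  6.31883099] 0.03968155874619472
```

Request:
apply_moves(
  deltas=[
    [35,[0,0,-25],0],
    [35,[0,0,-40],0],
    [35,[0,0,-45],0],
    [35,[-40,20,-22],0],
    [35,[-47,23,0],0],
  ],
)

```text
t: 12.08
tool_pos: [0.5397, 0.2367, 0.4088]
orientation: [2.219, 2.22, 0.009]
force: [0.1, -0.4, -6.0]
opening: 0.0394
```

Request:
apply_moves(
  deltas=[
    [35,[-47,24,0],0],
    [35,[-47,24,0],0],
    [35,[-47,24,0],0],
    [35,[-47,24,0],0],
    [35,[-40,20,0],0],
  ],
)

```text
t: 12.7
tool_pos: [0.6551, 0.0065, 0.4051]
orientation: [2.224, 2.219, 0.0]
force: [0.2, 0.3, -5.1]
opening: 0.0395
```

Request:
apply_moves(
  deltas=[
    [35,[-12,6,0],0],
    [35,[0,0,0],0],
    [35,[0,0,0],0],
  ],
)

```text
t: 13.08
tool_pos: [0.6602, -0.0023, 0.4048]
orientation: [-2.222, -2.22, -0.0]
force: [0.3, -0.5, -5.3]
opening: 0.0394
```

Run:
```python
from h import *
rows([.661,-.003,.161],0); s=robot.read_state();print(s['q'].round(2),s['force'],s['opening'])
snap('wrist','w3');snap('side','s3')
cv2.imwrite('pics/c7.png',np.hstack([cv2.resize(cv2.imread('pics/w3.png'),(400,300)),cv2.resize(cv2.imread('pics/s3.png'),(400,300))]))
cv2.imwrite('pics/c7.png',cv2.imread('pics/w3.png'))
```

```text
grasp [ 0.6602 -0.0023  0.2378] psi -0.001 n 2
[-0.4  0.4 38.4] -0.0
[-0.4  0.4 38.4] -0.0
[-0.08  0.29  1.3   0.    1.55 -0.08] [ 0.2950038  -0.45129728 -5.34794869] 0.03944973768325085
```

View pics/c7.png

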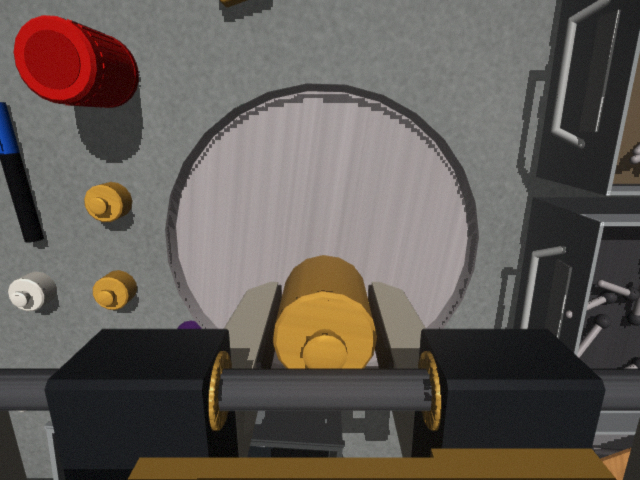

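The pan's rim runs from column 166 to 477 with its top at row 85; the big weight is held upright. I check the pan centre with it.

Run:
```python
from h import *
from scipy.optimize import least_squares
a=np.linspace(0,2*np.pi,721)
def ext(p,f):
    P=np.array([proj(f,[p[0]+.1*np.cos(t),p[1]+.1*np.sin(t),.142]) for t in a[::6]]);return P[:,0].min(),P[:,0].max(),P[:,1].min(),P[:,1].max()
def r(p):
    w=ext(p,'w3');t=ext(p,'top0');s=ext(p,'side0')
    return np.array([w[0]-166,w[1]-477,w[2]-85,t[0]-251,t[1]-355,t[2]-122,t[3]-217,s[0]-316.5,s[1]-418.5,s[2]-170,s[3]-240])
q=least_squares(r,[.661,-.003],diff_step=1e-3);print(q.x,r(q.x).round(1))
q=least_squares(lambda p:r(p)[:3],[.661,-.003],diff_step=1e-3);print(q.x,r(q.x).round(1))
```

```text
[ 0.65841794 -0.003     ] [ 0.2  0.5 -1.9 -0.3 -0.1 -1.6  1.4 -1.3  0.6 -1.2 -3.6]
[ 0.65825656 -0.003     ] [-0.1  0.2 -1.9 -0.3 -0.1 -1.6  1.5 -1.4  0.5 -1.2 -3.6]
```

Request:
apply_moves(
  deltas=[
    [35,[-2,-2,30],0],
    [35,[0,0,25],0],
    [35,[0,0,11],0],
    [35,[0,0,4],0],
    [35,[0,0,3],0],
  ],
)

```text
t: 13.8
tool_pos: [0.6589, -0.0053, 0.3329]
orientation: [2.222, 2.219, 0.002]
force: [0.1, -0.6, -5.1]
opening: 0.0395
```

Request:
apply_moves(
  deltas=[
    [35,[0,0,2],0],
    [35,[0,0,2],0],
    [35,[0,0,2],0],
    [35,[0,0,0],0],
    [35,[0,0,0],0],
  ],
)

```text
t: 14.42
tool_pos: [0.6587, -0.0056, 0.326]
orientation: [2.223, 2.219, 0.001]
force: [0.8, -0.0, -3.9]
opening: 0.0395
```

Run:
```python
from h import *
rows([.658,-.004,.154],0); s=robot.read_state();print(s['q'].round(2),s['force'],s['opening'])
```

```text
grasp [ 0.6587 -0.0056  0.159 ] psi -0.002 n 1
[ 1.6 -0.7  5. ] -0.002
[-0.09  0.33  1.4  -0.    1.41 -0.08] [ 0.84452492 -0.00867573 -3.85417703] 0.03948643508835106
```

Request:
apply_moves(
  deltas=[
    [35,[1,0,2],0],
    [35,[0,0,2],0],
    [35,[0,0,2],0],
    [35,[0,0,0],0],
    [35,[0,0,0],0],
  ],
)

```text
t: 15.05
tool_pos: [0.6587, -0.0047, 0.3201]
orientation: [2.223, 2.219, 0.0]
force: [0.5, -2.8, 0.5]
opening: 0.0394
```

Request:
apply_moves(
  deltas=[
    [44,[0,0,0],0],
    [50,[0,0,0],0],
    [56,[0,0,0],0],
    [60,[0,0,0],0],
    [60,[0,0,-15],0],
  ],
)

```text
t: 15.68
tool_pos: [0.658, -0.0045, 0.3336]
orientation: [-2.222, -2.218, 0.003]
force: [-0.2, 0.8, -0.4]
opening: 0.0597
```

Request:
apply_moves(
  deltas=[
    [60,[0,0,-35],0],
    [60,[0,0,-50],0],
    [60,[0,0,0],0],
    [60,[0,0,0],0],
  ],
)

```text
t: 16.18
tool_pos: [0.6586, -0.0046, 0.4207]
orientation: [2.223, 2.219, 0.001]
force: [-0.5, 0.7, -0.4]
opening: 0.0602
```

Run:
```python
from h import *
rows([.453,.003,.16],0); s=robot.read_state();print(s['force'],s['opening'])
snap('wrist','w4');snap('side','s4');snap('top','t4')
w=cv2.imread('pics/w4.png');t=cv2.imread('pics/t4.png')
cv2.imwrite('pics/c8.png',np.hstack([cv2.resize(w,None,fx=.83,fy=.83)[:398,:530],cv2.resize(cv2.imread('pics/s4.png')[225:358,220:310],None,fx=3,fy=3)[:398]]))
```

```text
grasp [ 0.6586 -0.0046  0.2537] psi -0.002 n 4
[  1.8 -51.4  23.4] -0.0
[  1.8 -51.4  23.4] -0.0
[  1.8 -51.4  23.4] -0.0
[  1.9 -51.4  23.4] -0.0
[-0.45425183  0.729199   -0.35952752] 0.06018316345871336
```

View pics/c8.png

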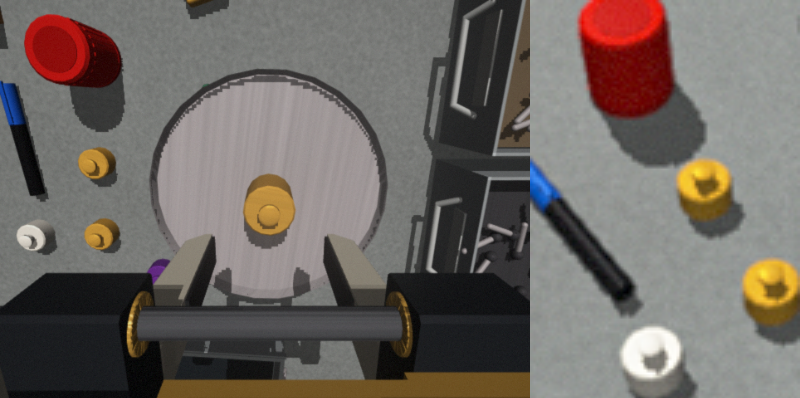

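Big weight upright in the middle of the pan; the two brass weights are still at their first places (wrist crop (96,161), (101,233)). I go over the first.

Request:
apply_moves(
  deltas=[
    [60,[2,-51,0],0],
    [60,[2,-52,0],0],
    [60,[2,-51,45],0],
    [60,[2,-51,45],0],
    [60,[0,0,0],0],
  ],
)

```text
t: 16.95
tool_pos: [0.455, 0.0042, 0.3273]
orientation: [-2.213, -2.209, 0.019]
force: [0.0, -0.5, -0.5]
opening: 0.0601
```

```bash
cat >> h.py <<'E'
def weights(f,zt=.022,R=.018):
    "brass blobs -> base-centre xy by fitting the projected cylinder's centroid"
    im=cv2.imread(f'pics/{f}.png');h=cv2.cvtColor(im,cv2.COLOR_BGR2HSV)
    m=cv2.inRange(h,(17,130,60),(27,255,255));m=cv2.morphologyEx(m,cv2.MORPH_OPEN,np.ones((3,3)))
    n,_,st,ce=cv2.connectedComponentsWithStats(m)
    for i in range(1,n):
        if st[i,4]>60: print(f,st[i,:4].tolist(),st[i,4],'box',onz(f,st[i,:2]+st[i,2:4]/2,zt*.6)[:2],'centroid',onz(f,ce[i],zt*.7)[:2])
E
python3 - <<'E'
from h import *
snap('wrist','w5');rows([.453,.003,.025],0);weights('w5');weights('t4');weights('s4')
E
```

```text
grasp [0.4587 0.0038 0.1654] psi -0.002 n 3
[-0.3 -1.9 46.8] -0.001
[-0.3 -1.9 46.8] -0.001
[-0.3 -1.9 46.8] -0.001
w5 [308, 206, 45, 50] 1793 box [0.4537 0.0015] centroid [0.4534 0.0022]
w5 [300, 312, 42, 49] 1638 box [ 0.4459 -0.0903] centroid [ 0.4458 -0.0886]
w5 [154, 351, 29, 37] 377 box [ 0.3133 -0.1236] centroid [ 0.3133 -0.1187]
w5 [468, 351, 28, 42] 385 box [ 0.5836 -0.1233] centroid [ 0.5837 -0.1181]
w5 [152, 395, 14, 35] 284 box [ 0.2995 -0.1686] centroid [ 0.2991 -0.1666]
w5 [484, 395, 13, 35] 264 box [ 0.5956 -0.1647] centroid [ 0.5956 -0.1631]
w5 [189, 448, 451, 32] 11297 box [ 0.5322 -0.2229] centroid [ 0.5501 -0.2232]
t4 [79, 116, 49, 27] 354 box [0.8363 0.4253] centroid [0.8435 0.4165]
t4 [75, 139, 16, 19] 98 box [0.7954 0.4697] centroid [0.7929 0.4725]
t4 [111, 142, 14, 15] 99 box [0.7864 0.394 ] centroid [0.788  0.3939]
t4 [158, 175, 22, 33] 541 box [0.6805 0.2861] centroid [0.6808 0.2866]
t4 [197, 216, 28, 27] 503 box [0.5887 0.2004] centroid [0.5882 0.2011]
t4 [351, 277, 12, 16] 169 box [ 0.4441 -0.0935] centroid [ 0.4454 -0.0916]
s4 [373, 104, 25, 11] 83 box [1.0807 0.4048] centroid [1.0792 0.4043]
s4 [359, 114, 13, 8] 63 box [0.999 0.401] centroid [0.9972 0.4014]
s4 [287, 123, 26, 21] 151 box [0.7923 0.4415] centroid [0.7844 0.4441]
s4 [283, 159, 25, 27] 355 box [0.6824 0.2954] centroid [0.6846 0.3091]
s4 [358, 185, 21, 29] 517 box [0.7683 0.1069] centroid [0.7658 0.1071]
s4 [271, 198, 26, 21] 372 box [0.5848 0.1942] centroid [0.5838 0.1947]
s4 [269, 278, 18, 20] 294 box [4.504e-01 4.000e-04] centroid [ 4.497e-01 -2.000e-04]
s4 [291, 312, 19, 21] 338 box [ 0.4426 -0.092 ] centroid [ 0.4421 -0.0919]
```

Request:
apply_moves(
  deltas=[
    [60,[-1.5,0,50],0],
    [60,[0,0,50],0],
    [60,[0,0,30],0],
    [60,[0,0,8],0],
    [60,[0,0,1],0],
  ],
)

```text
t: 17.62
tool_pos: [0.4635, 0.0018, 0.1994]
orientation: [2.223, 2.218, 0.002]
force: [-0.9, 0.9, 0.6]
opening: 0.0603
```

Request:
apply_moves(
  deltas=[
    [30,[0,0,0],0],
    [30,[0,0,0],0],
    [30,[0,0,0],0],
    [30,[0,0,0],0],
    [30,[0,0,0],0],
  ],
  grip_force=25,
)

```text
t: 18.25
tool_pos: [0.4622, 0.002, 0.1989]
orientation: [2.223, 2.219, 0.001]
force: [-3.4, 0.3, 6.4]
opening: 0.0349
```

Run:
```python
from h import *
rows([.453,.003,.025],0); s=robot.read_state();print(s['force'],s['opening'])
```

```text
grasp [0.4622 0.002  0.0319] psi -0.002 n 1
[ 1.  -9.2  6.9] -0.002
[-3.42523484  0.2521543   6.40261779] 0.03490105169465717
```

Request:
apply_moves(
  deltas=[
    [30,[0,0,-30],0],
    [30,[0,0,-55],0],
    [30,[0,0,-55],0],
    [30,[0,0,-55],0],
    [30,[0,0,-15],0],
  ],
)

```text
t: 18.88
tool_pos: [0.4627, 0.0019, 0.4127]
orientation: [2.219, 2.215, 0.008]
force: [0.2, 0.4, -3.2]
opening: 0.0351
```

Request:
apply_moves(
  deltas=[
    [30,[11,45,0],0],
    [30,[11,50,0],0],
    [30,[11,50,0],0],
    [30,[13,45,0],0],
    [30,[0,0,0],0],
  ],
)

```text
t: 19.5
tool_pos: [0.6537, 0.0484, 0.403]
orientation: [-2.22, -2.217, 0.006]
force: [-0.7, 0.4, -1.9]
opening: 0.0348
```

Run:
```python
from h import *
rows([.658,.048,.156],0); s=robot.read_state();print(s['force'],s['opening'])
snap('wrist','w6');snap('side','s6')
w=cv2.imread('pics/w6.png');s=cv2.imread('pics/s6.png')
cv2.imwrite('pics/c9.png',np.hstack([w[150:450,160:560],cv2.resize(s[80:280,280:480],None,fx=1.5,fy=1.5)]))
```

```text
grasp [0.6537 0.0484 0.236 ] psi -0.001 n 2
[-0.2  2.1 40. ] -0.001
[-0.2  2.1 40. ] -0.001
[-0.71383056  0.39015631 -1.90221812] 0.03483200937888647
```

View pics/c9.png

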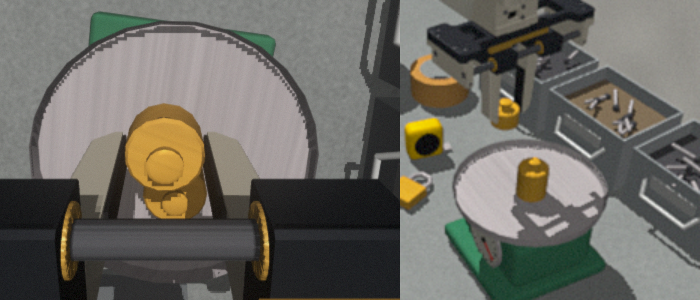

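The weight hangs upright in the grip, the big one stands in the pan's middle; I lower it beside it.

Request:
apply_moves(
  deltas=[
    [30,[1,2,35],0],
    [30,[0,0,26],0],
    [30,[0,0,11],0],
    [30,[0,0,3],0],
    [30,[0,0,2],0],
  ],
)

```text
t: 20.23
tool_pos: [0.6542, 0.0485, 0.3326]
orientation: [2.223, 2.218, 0.003]
force: [0.1, 0.1, -1.3]
opening: 0.0352
```

Request:
apply_moves(
  deltas=[
    [30,[0,0,2],0],
    [30,[0,0,2],0],
    [30,[0,0,1],0],
    [30,[0,0,0],0],
    [30,[0,0,0],0],
  ],
)

```text
t: 20.85
tool_pos: [0.654, 0.0486, 0.3261]
orientation: [2.224, 2.219, 0.0]
force: [-0.3, 0.4, -2.1]
opening: 0.0351
```

Run:
```python
from h import *
rows([.658,.048,.153],0); s=robot.read_state();print(s['force'],s['opening'])
```

```text
grasp [0.654  0.0486 0.1591] psi -0.002 n 1
[-0.6  4.   6.1] -0.002
[-0.30516389  0.43761859 -2.13619659] 0.03510103908426245
```

Request:
apply_moves(
  deltas=[
    [30,[0,0,2],0],
    [30,[0,0,2],0],
    [30,[0,0,1],0],
    [30,[0,0,0],0],
    [30,[0,0,0],0],
  ],
)

```text
t: 21.48
tool_pos: [0.654, 0.0486, 0.3211]
orientation: [-2.224, -2.219, -0.0]
force: [-1.1, 0.8, -0.3]
opening: 0.0353
```

Run:
```python
from h import *
for i in range(3):
    s=robot.read_state();print(s['force'],s['tool_pos'][2]-.167,s['opening']); viewer.read_camera('top')
```

```text
[-1.13599062  0.78681319 -0.32579542] 0.1541467211088843 0.035324481487345974
[-0.25847623  0.22688325 -2.28722791] 0.15413150634036651 0.03520349261234468
[-1.36468883  0.13789958 -1.53674094] 0.15414037865283883 0.03516883076243711
```

Request:
apply_moves(
  deltas=[
    [30,[0,0,1],0],
    [30,[0,0,1],0],
    [38,[0,0,0],0],
    [44,[0,0,0],0],
    [50,[0,0,0],0],
  ],
)

```text
t: 22.25
tool_pos: [0.6541, 0.0486, 0.3192]
orientation: [2.223, 2.219, 0.0]
force: [0.3, 0.4, 0.0]
opening: 0.0486
```

Request:
apply_moves(
  deltas=[
    [56,[0,0,0],0],
    [60,[0,0,-10],0],
    [60,[0,0,-40],0],
    [60,[0,0,-40],0],
    [60,[-30,-45,0],0],
  ],
)

```text
t: 22.88
tool_pos: [0.6111, 0.0195, 0.4146]
orientation: [2.216, 2.217, 0.01]
force: [0.5, -0.3, -0.5]
opening: 0.0602
```

Request:
apply_moves(
  deltas=[
    [60,[-40,-50,0],0],
    [60,[-40,-50,0],0],
    [60,[-28,-50,0],0],
    [60,[0,-15,40],0],
    [60,[0,0,40],0],
  ],
)

```text
t: 23.5
tool_pos: [0.4455, -0.0877, 0.33]
orientation: [2.223, 2.215, 0.003]
force: [-0.1, -0.2, -0.4]
opening: 0.06
```

Run:
```python
from h import *
snap('wrist','w7');rows([.445,-.089,.025],0);weights('w7');snap('side','s7');weights('s7')
```

```text
grasp [ 0.444  -0.0869  0.1567] psi -0.003 n 3
[-0.7  0.3 43.9] -0.001
[-0.7  0.3 43.9] -0.001
[-0.7  0.3 43.9] -0.001
w7 [299, 203, 46, 49] 1758 box [ 0.4447 -0.0893] centroid [ 0.4446 -0.0885]
w7 [153, 351, 30, 79] 748 box [ 0.3078 -0.2378] centroid [ 0.3054 -0.2303]
w7 [469, 351, 28, 42] 375 box [ 0.5847 -0.2208] centroid [ 0.584  -0.2157]
w7 [484, 395, 14, 35] 270 box [ 0.5967 -0.2635] centroid [ 0.5962 -0.2618]
w7 [169, 411, 7, 11] 65 box [ 0.3086 -0.2656] centroid [ 0.3093 -0.263 ]
w7 [189, 448, 451, 32] 11334 box [ 0.531  -0.3215] centroid [ 0.5483 -0.3223]
s7 [340, 182, 17, 18] 227 box [0.7485 0.1593] centroid [0.7495 0.1607]
s7 [358, 187, 21, 29] 509 box [0.7636 0.1012] centroid [0.7626 0.1033]
s7 [268, 246, 17, 10] 71 box [0.4997 0.0875] centroid [0.4986 0.0875]
s7 [291, 312, 19, 21] 334 box [ 0.4426 -0.092 ] centroid [ 0.4422 -0.0916]
```

Request:
apply_moves(
  deltas=[
    [60,[-1,0,35],0],
    [60,[-1,0,35],0],
    [60,[0,0,30],0],
    [60,[0,0,20],0],
    [60,[0,0,10],0],
  ],
)

```text
t: 24.22
tool_pos: [0.4469, -0.0891, 0.1998]
orientation: [2.223, 2.219, 0.0]
force: [-0.4, 0.2, 0.3]
opening: 0.06
```

Run:
```python
from h import *
rows([.4446,-.089,.025],0)
```

```text
grasp [ 0.4469 -0.0891  0.0328] psi -0.002 n 1
[ 0.1 -2.3  7.8] -0.002
```

Request:
apply_moves(
  deltas=[
    [60,[0,-2,4],0],
    [60,[0,0,3],0],
    [30,[0,0,0],0],
    [30,[0,0,0],0],
    [30,[0,0,0],0],
  ],
)

```text
t: 24.85
tool_pos: [0.4443, -0.0891, 0.1925]
orientation: [2.223, 2.219, 0.001]
force: [-0.4, 1.1, 1.8]
opening: 0.0354
```

Request:
apply_moves(
  deltas=[
    [30,[0,0,0],0],
    [30,[0,0,0],0],
    [30,[0,0,0],0],
  ],
)

```text
t: 25.22
tool_pos: [0.4443, -0.0891, 0.1924]
orientation: [2.223, 2.219, 0.0]
force: [-0.2, -0.5, 4.8]
opening: 0.0354
```

Run:
```python
from h import *
rows([.654,-.058,.24],0);s=robot.read_state();print(s['force'],s['opening'])
```

```text
grasp [ 0.4443 -0.0891  0.0254] psi -0.002 n 6
[  5.3  34.9 -35.8] -0.0
[  5.2  34.9 -35.8] -0.0
[  5.2  34.9 -35.8] -0.0
[  5.2  34.9 -35.8] -0.0
[  5.2  34.9 -35.8] -0.0
[  5.2  34.9 -35.8] -0.0
[-0.16751429 -0.51804583  4.84880757] 0.03538752669605613
```

Request:
apply_moves(
  deltas=[
    [30,[0,0,-30],0],
    [30,[0,0,-55],0],
    [30,[0,0,-55],0],
    [30,[0,0,-55],0],
    [30,[0,0,-15],0],
  ],
)

```text
t: 25.85
tool_pos: [0.4447, -0.0892, 0.4058]
orientation: [2.22, 2.216, 0.004]
force: [0.6, -0.4, -2.1]
opening: 0.0353
```

Request:
apply_moves(
  deltas=[
    [30,[8,50,0],0],
    [30,[8,55,0],0],
    [30,[8,55,0],0],
    [30,[8,50,0],0],
    [30,[0,0,0],0],
  ],
)

```text
t: 26.48
tool_pos: [0.656, -0.0567, 0.3957]
orientation: [-2.218, -2.216, 0.007]
force: [-0.7, -0.1, -1.7]
opening: 0.0358
```

Run:
```python
from h import *
rows([.656,-.057,.147],0);s=robot.read_state();print(s['force'],s['opening'])
```

```text
grasp [ 0.656  -0.0567  0.2287] psi -0.001 n 2
[-0.2 -0.  40.9] -0.0
[-0.2 -0.  40.9] -0.0
[-0.68887555 -0.11763297 -1.68125272] 0.035796009947330745
```

Request:
apply_moves(
  deltas=[
    [30,[0,0,35],0],
    [30,[0,0,26],0],
    [30,[0,0,12],0],
    [30,[0,0,4],0],
    [30,[0,0,2],0],
  ],
)

```text
t: 27.1
tool_pos: [0.6543, -0.0576, 0.3241]
orientation: [2.223, 2.218, 0.001]
force: [-0.5, -0.7, -2.2]
opening: 0.0352
```

Request:
apply_moves(
  deltas=[
    [30,[0,0,1],0],
    [30,[0,0,1],0],
    [30,[0,0,1],0],
    [30,[0,0,0],0],
    [30,[0,0,0],0],
  ],
)

```text
t: 27.72
tool_pos: [0.6542, -0.0575, 0.3201]
orientation: [2.224, 2.219, -0.0]
force: [-0.1, -0.9, -2.2]
opening: 0.0356
```

Run:
```python
from h import *
rows([.656,-.057,.1428],0)
for i in range(3):
    s=robot.read_state();print(s['force'],s['tool_pos'][2]-.167,s['opening']); viewer.read_camera('top')
```

```text
grasp [ 0.6542 -0.0575  0.1531] psi -0.002 n 1
[ 0.5  1.8 10.3] -0.002
[-0.0957325  -0.8943935  -2.18712561] 0.15308861351838285 0.035590691730780596
[-0.43757586  0.69990312 -1.91414549] 0.1530632924000417 0.0351916789767336
[-0.19888353 -0.59044087 -1.80780255] 0.1531206953024464 0.03539710316075811
```

Request:
apply_moves(
  deltas=[
    [30,[0,0,3],0],
    [30,[0,0,2],0],
    [30,[0,0,2],0],
    [30,[0,0,2],0],
    [30,[0,0,1],0],
  ],
)

```text
t: 28.5
tool_pos: [0.6541, -0.0574, 0.31]
orientation: [-2.224, -2.219, 0.0]
force: [-0.5, -0.3, -1.1]
opening: 0.0351
```

Run:
```python
from h import *
for i in range(3):
    s=robot.read_state();print(s['force'],s['tool_pos'][2]-.167,s['opening']); viewer.read_camera('top')
```

```text
[-0.54592774 -0.32597982 -1.12233486] 0.14301646533820364 0.03507681590047489
[-0.71369802 -0.15234248  0.29196762] 0.1429443090047309 0.03551920821277862
[-1.03294539  0.15522083  0.33574916] 0.14307465246367537 0.0356292658602103
```

Request:
apply_moves(
  deltas=[
    [40,[0,0,0],0],
    [46,[0,0,0],0],
    [52,[0,0,0],0],
    [58,[0,0,0],0],
    [60,[0,0,-10],0],
  ],
)

```text
t: 29.28
tool_pos: [0.6538, -0.0574, 0.3194]
orientation: [-2.222, -2.218, 0.002]
force: [0.3, 0.1, 0.1]
opening: 0.0596
```

Request:
apply_moves(
  deltas=[
    [60,[0,0,-35],0],
    [60,[0,0,-50],0],
    [60,[0,0,0],0],
    [60,[0,0,0],0],
    [60,[0,0,0],0],
  ],
)

```text
t: 29.9
tool_pos: [0.6538, -0.0574, 0.4034]
orientation: [-2.222, -2.218, 0.002]
force: [0.1, 0.5, -0.3]
opening: 0.0605
```

Run:
```python
from h import *
snap('wrist','w8');snap('side','s8');rows([.654,-.0575,.142],0)
w=cv2.imread('pics/w8.png');s=cv2.imread('pics/s8.png')
cv2.imwrite('pics/c10.png',np.hstack([cv2.resize(w,(400,300)),cv2.resize(s[120:300,270:510],None,fx=5/3,fy=5/3)]))
```

```text
grasp [ 0.6539 -0.0574  0.2364] psi -0.002 n 2
[-0.   0.1 47.2] -0.001
[-0.   0.1 47.2] -0.001
```

View pics/c10.png

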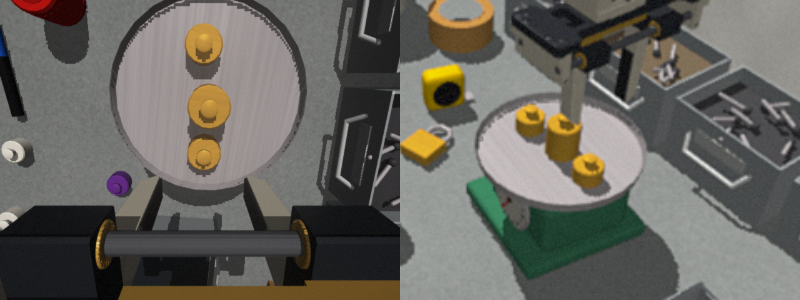

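All three weights stand upright on the pan, big one in the middle (wrist crop (209,105), others at (204,43) and (204,153)), and over 1 s has passed hands-off. Now back out to the case, the near 200 g weight first.

Request:
apply_moves(
  deltas=[
    [60,[0,0,30],0],
    [60,[0,0,30],0],
    [60,[0,0,20],0],
    [60,[0,0,8],0],
    [60,[0,0,2],0],
  ],
)

```text
t: 30.62
tool_pos: [0.6542, -0.0575, 0.315]
orientation: [-2.224, -2.219, 0.0]
force: [-0.1, 0.4, 1.3]
opening: 0.0601
```

Run:
```python
from h import *
rows([.654,-.0575,.1455],0)
```

```text
grasp [ 0.6542 -0.0575  0.148 ] psi -0.002 n 1
[-0.  -0.2  2.5] -0.002
```

Request:
apply_moves(
  deltas=[
    [60,[0,0,2],0],
    [30,[0,0,0],0],
    [30,[0,0,0],0],
    [30,[0,0,0],0],
    [30,[0,0,0],0],
  ],
)

```text
t: 31.25
tool_pos: [0.6543, -0.0575, 0.3133]
orientation: [2.223, 2.219, 0.001]
force: [0.5, -0.3, 0.0]
opening: 0.0356
```

Request:
apply_moves(
  deltas=[
    [30,[0,0,0],0],
    [30,[0,0,-2],0],
    [30,[0,0,-3],0],
    [30,[0,0,-5],0],
    [30,[0,0,-10],0],
  ],
)

```text
t: 31.88
tool_pos: [0.6539, -0.0574, 0.3329]
orientation: [-2.223, -2.218, 0.001]
force: [-1.0, 0.4, -1.5]
opening: 0.0352
```

Request:
apply_moves(
  deltas=[
    [30,[0,0,-30],0],
    [30,[0,0,-40],0],
    [30,[0,0,0],0],
  ],
)

```text
t: 32.25
tool_pos: [0.6552, -0.0576, 0.4087]
orientation: [2.219, 2.214, 0.008]
force: [1.3, 1.0, -2.6]
opening: 0.0355
```

Run:
```python
from h import *
rows([.452,-.268,.18],0);s=robot.read_state();print(s['force'],s['opening'])
```

```text
grasp [ 0.6552 -0.0576  0.2417] psi -0.002 n 5
[-42.2 -40.5  12.3] -0.0
[-42.1 -40.6  12.3] -0.0
[-42.1 -40.6  12.3] -0.0
[-42.1 -40.6  12.3] -0.0
[-42.1 -40.6  12.3] -0.0
[ 1.30443798  0.97467378 -2.5915065 ] 0.0355457363926611
```

Request:
apply_moves(
  deltas=[
    [30,[-35,-33,0],0],
    [30,[-42,-40,0],0],
    [30,[-42,-40,0],0],
    [30,[-42,-40,0],0],
    [30,[-42,-41,0],0],
  ],
)

```text
t: 32.88
tool_pos: [0.4581, -0.261, 0.402]
orientation: [-2.223, -2.219, 0.0]
force: [0.0, -0.2, -1.9]
opening: 0.0351
```

Request:
apply_moves(
  deltas=[
    [30,[-7,-9,30],0],
    [30,[0,0,30],0],
    [30,[0,0,0],0],
    [30,[0,0,0],0],
  ],
)

```text
t: 33.38
tool_pos: [0.451, -0.267, 0.3437]
orientation: [2.223, 2.219, 0.0]
force: [-0.5, 0.1, -1.4]
opening: 0.0355
```

Run:
```python
from h import *
rows([.452,-.268,.036],0);s=robot.read_state();print(s['force'],s['opening'])
snap('wrist','w9');w=cv2.imread('pics/w9.png');cv2.imwrite('pics/w9v.png',w)
```

```text
grasp [ 0.451  -0.267   0.1767] psi -0.002 n 3
[-0.3  0.3 46.9] -0.001
[-0.3  0.3 46.9] -0.001
[-0.3  0.3 46.9] -0.001
[-0.48729001  0.05450758 -1.38150858] 0.03552088693640818
```

View pics/w9v.png

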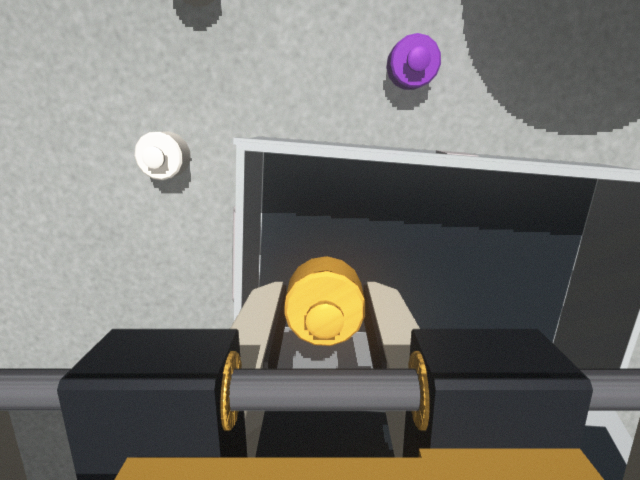

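Run:
```python
from h import *
print('outer corner',onz('w9',(236,139),.08),'inner',onz('w9',(246,151),.08),'near wall inner',onz('w9',(244,250),.08),'right inner edge',onz('w9',(600,177),.08),'floor corner',onz('w9',(262,212),.005), onz('w9',(582,234),.005))
```

```text
outer corner [ 0.3982 -0.199   0.08  ] inner [ 0.4038 -0.2061  0.08  ] near wall inner [ 0.3988 -0.269   0.08  ] right inner edge [ 0.6208 -0.2222  0.08  ] floor corner [ 0.3996 -0.2608  0.005 ] [ 0.6674 -0.2803  0.005 ]
```

The case's inner near wall is at x = 0.399, its outer corner at pixel (236,139), so there is room for the fingers; I lower.

Request:
apply_moves(
  deltas=[
    [30,[0,3,35],0],
    [30,[0,0,35],0],
    [30,[0,0,30],0],
    [30,[0,0,20],0],
    [30,[0,0,8],0],
  ],
)

```text
t: 34.05
tool_pos: [0.4541, -0.267, 0.215]
orientation: [-2.223, -2.22, 0.0]
force: [-0.0, 0.3, -2.7]
opening: 0.0353
```

Request:
apply_moves(
  deltas=[
    [30,[0,0,3],0],
    [30,[0,0,0],0],
    [30,[0,0,0],0],
  ],
)

```text
t: 34.42
tool_pos: [0.4542, -0.2674, 0.2131]
orientation: [2.222, 2.218, 0.0]
force: [-0.1, 0.4, -3.1]
opening: 0.0352
```

Run:
```python
from h import *
rows([.454,-.268,.035],0);s=robot.read_state();print(s['force'],s['opening'])
```

```text
grasp [ 0.4542 -0.2674  0.0461] psi -0.002 n 1
[-0.6 -0.2 11.1] -0.002
[-0.11762347  0.39835133 -3.12736168] 0.035227143939736125
```

Request:
apply_moves(
  deltas=[
    [30,[0,0,6],0],
    [30,[0,0,3],0],
    [30,[0,0,1.5],0],
    [30,[0,0,1],0],
    [30,[0,0,0],0],
  ],
)

```text
t: 35.05
tool_pos: [0.4537, -0.267, 0.2017]
orientation: [-2.223, -2.219, 0.001]
force: [-8.4, 4.7, 14.4]
opening: 0.0355
```

Run:
```python
from h import *
for i in range(3):
    s=robot.read_state();print(s['force'],s['tool_pos'][2]-.167,s['opening']); viewer.read_camera('top')
```

```text
[-8.37772304  4.70061912 14.43829382] 0.03471588976171899 0.035454164892918125
[-8.33381097  5.28496929 14.10565313] 0.03470433252214983 0.03480932829627912
[-7.26430195  4.21660292 12.99283321] 0.03469221487511642 0.03470297349798914
```

Request:
apply_moves(
  deltas=[
    [40,[0,0,0],0],
    [46,[0,0,0],0],
    [50,[0,0,0],0],
    [50,[0,0,-20],0],
    [50,[0,0,-50],0],
  ],
)

```text
t: 35.83
tool_pos: [0.4525, -0.2662, 0.2683]
orientation: [-2.219, -2.215, 0.002]
force: [0.1, 0.0, 0.0]
opening: 0.0499
```

Request:
apply_moves(
  deltas=[
    [60,[0,0,-50],0],
    [60,[0,0,-50],0],
    [60,[20,15,-35],0],
    [60,[40,25,0],0],
    [60,[45,30,0],0],
  ],
)

```text
t: 36.45
tool_pos: [0.5245, -0.1616, 0.4064]
orientation: [2.224, 2.216, 0.001]
force: [0.9, -0.7, 0.2]
opening: 0.0599
```

Request:
apply_moves(
  deltas=[
    [60,[50,32,0],0],
    [60,[50,32,0],0],
    [60,[50,32,0],0],
    [60,[45,28,0],0],
    [60,[15,6,0],0],
  ],
)

```text
t: 37.08
tool_pos: [0.6552, 0.0504, 0.4047]
orientation: [-2.22, -2.222, 0.0]
force: [0.2, -1.0, -0.6]
opening: 0.0601
```

Run:
```python
from h import *
snap('wrist','w10');rows([.654,.0486,.1496],0);weights('w10',.0);snap('top','t10');snap('side','s10')
print(proj('w10',[.654,.0486,.132]),proj('w10',[.658,-.0045,.15]))
for n in('w10',):
    o,d=0,0
print('w1 top-face guess',[ (b) for b in ()])
```

```text
grasp [0.6551 0.0507 0.2377] psi 0.001 n 2
[-1.1 -0.5 44. ] 0.001
[-1.1 -0.5 44. ] 0.001
w10 [212, 0, 69, 70] 3403 box [0.5861 0.2014] centroid [0.5861 0.2035]
w10 [297, 216, 54, 57] 2420 box [0.6545 0.0077] centroid [0.6538 0.0074]
w10 [300, 288, 62, 81] 3918 box [ 0.6622 -0.0883] centroid [ 0.6617 -0.0894]
w10 [154, 351, 21, 38] 266 box [ 0.4747 -0.1407] centroid [ 0.4726 -0.1394]
w10 [470, 351, 26, 42] 317 box [ 0.8342 -0.1431] centroid [ 0.8362 -0.1391]
w10 [175, 353, 7, 15] 78 box [ 0.4918 -0.1284] centroid [ 0.4912 -0.1284]
w10 [152, 394, 12, 36] 265 box [ 0.4606 -0.1976] centroid [ 0.4595 -0.1974]
w10 [484, 394, 14, 36] 266 box [ 0.8498 -0.1973] centroid [ 0.8507 -0.1985]
w10 [189, 448, 451, 32] 11236 box [ 0.7653 -0.2737] centroid [ 0.7896 -0.2777]
[323.  245.5] [328.9 329.7]
w1 top-face guess []
```

Request:
apply_moves(
  deltas=[
    [60,[-2,-1,30],0],
    [60,[0,0,28],0],
    [60,[0,0,18],0],
    [60,[0,0,8],0],
    [60,[0,0,2],0],
  ],
)

```text
t: 37.85
tool_pos: [0.6534, 0.045, 0.3198]
orientation: [2.224, 2.218, 0.0]
force: [-0.2, -0.3, 1.4]
opening: 0.0604
```

Run:
```python
from h import *
rows([.654,.0486,.1496],0)
```

```text
grasp [0.6534 0.045  0.1528] psi -0.003 n 1
[3.6 0.6 3.2] -0.003
```

Request:
apply_moves(
  deltas=[
    [60,[3.5,0.5,3],0],
    [60,[0,0,0],0],
    [30,[0,0,0],0],
    [30,[0,0,0],0],
    [30,[0,0,0],0],
  ],
)

```text
t: 38.48
tool_pos: [0.6539, 0.049, 0.3167]
orientation: [2.223, 2.219, 0.0]
force: [0.4, 0.7, 0.3]
opening: 0.0355
```

Request:
apply_moves(
  deltas=[
    [30,[0,0,0],0],
    [30,[0,0,0],0],
    [30,[0,0,-2],0],
    [30,[0,0,-4],0],
    [30,[0,0,-8],0],
  ],
)

```text
t: 39.1
tool_pos: [0.6536, 0.049, 0.3303]
orientation: [-2.223, -2.219, 0.002]
force: [-0.6, 0.2, -2.8]
opening: 0.035
```

Request:
apply_moves(
  deltas=[
    [30,[0,0,-30],0],
    [30,[0,0,-40],0],
    [30,[0,0,0],0],
  ],
)

```text
t: 39.48
tool_pos: [0.6549, 0.049, 0.406]
orientation: [2.219, 2.215, 0.009]
force: [-0.1, -0.5, -1.7]
opening: 0.0353
```

Run:
```python
from h import *
rows([.606,-.281,.175],0);s=robot.read_state();print(s['force'],s['opening'])
```

```text
grasp [0.6549 0.049  0.239 ] psi -0.002 n 6
[-55.   -8.   10.7] -0.0
[-55.   -8.1  10.7] -0.0
[-55.   -8.1  10.7] -0.0
[-55.   -8.1  10.7] -0.0
[-55.   -8.1  10.7] -0.0
[-55.   -8.1  10.7] -0.0
[-0.14631869 -0.51544365 -1.6921623 ] 0.03530571541326444
```

Request:
apply_moves(
  deltas=[
    [30,[-40,-6,0],0],
    [30,[-52,-8,0],0],
    [30,[-55,-8,0],0],
    [30,[-55,-8,0],0],
    [30,[-55,-8,0],0],
  ],
)

```text
t: 40.1
tool_pos: [0.6146, -0.2094, 0.3992]
orientation: [-2.222, -2.218, 0.001]
force: [-0.2, -0.0, -1.6]
opening: 0.035
```

Request:
apply_moves(
  deltas=[
    [30,[-50,-7,0],0],
    [30,[-23,-4,0],0],
    [30,[0,0,30],0],
    [30,[0,0,30],0],
    [30,[0,0,0],0],
  ],
)

```text
t: 40.72
tool_pos: [0.6032, -0.2797, 0.3362]
orientation: [-2.218, -2.215, 0.003]
force: [0.0, 0.3, -2.0]
opening: 0.0353
```

Run:
```python
from h import *
rows([.608,-.281,.034],0);s=robot.read_state();print(s['force'],s['opening'])
snap('wrist','w11');weights('w11')
```

```text
grasp [ 0.6032 -0.2797  0.1692] psi -0.001 n 3
[-0.4  1.6 45.1] -0.0
[-0.4  1.6 45.1] -0.0
[-0.4  1.6 45.1] -0.0
[ 0.048811    0.30557418 -1.99531534] 0.03533754985268526
w11 [106, 187, 57, 50] 2208 box [ 0.4516 -0.2686] centroid [ 0.4522 -0.2677]
w11 [284, 256, 82, 89] 5770 box [ 0.6015 -0.3446] centroid [ 0.6009 -0.3438]
w11 [220, 351, 21, 80] 833 box [ 0.5159 -0.4341] centroid [ 0.5145 -0.4324]
w11 [410, 351, 20, 80] 804 box [ 0.6869 -0.4336] centroid [ 0.6874 -0.433 ]
w11 [115, 448, 489, 32] 12222 box [ 0.6343 -0.5161] centroid [ 0.6472 -0.5167]
w11 [612, 466, 11, 14] 90 box [ 0.883 -0.526] centroid [ 0.8805 -0.5225]
```

Request:
apply_moves(
  deltas=[
    [30,[0,4,35],0],
    [30,[0,0,35],0],
    [30,[0,0,28],0],
    [30,[0,0,18],0],
    [30,[0,0,8],0],
  ],
)

```text
t: 41.4
tool_pos: [0.6085, -0.2807, 0.2167]
orientation: [2.223, 2.219, 0.0]
force: [-0.1, 0.2, -2.1]
opening: 0.035
```

Run:
```python
from h import *
rows([.608,-.281,.034],0);s=robot.read_state();print(s['force'],s['opening'])
```

```text
grasp [ 0.6085 -0.2807  0.0497] psi -0.002 n 1
[-0.3 -0.5 15.7] -0.002
[-0.1304884   0.23292843 -2.09722152] 0.035047902468942634
```

Request:
apply_moves(
  deltas=[
    [30,[0,0,5],0],
    [30,[0,0,3],0],
    [30,[0,0,1.5],0],
    [30,[0,0,1],0],
    [30,[0,0,0],0],
  ],
)

```text
t: 42.02
tool_pos: [0.6083, -0.2809, 0.2063]
orientation: [2.224, 2.219, 0.0]
force: [-0.1, -0.2, -1.4]
opening: 0.0352
```

Run:
```python
from h import *
rows([.608,-.281,.034],0);s=robot.read_state();print(s['force'],s['opening'])
```

```text
grasp [ 0.6083 -0.2809  0.0393] psi -0.002 n 1
[-0.1 -0.3  5.3] -0.002
[-0.1148964  -0.22285748 -1.36197214] 0.03523877430170746
```

Request:
apply_moves(
  deltas=[
    [30,[0,0,2],0],
    [30,[0,0,1.5],0],
    [30,[0,0,1],0],
    [30,[0,0,0],0],
    [30,[0,0,0],0],
  ],
)

```text
t: 42.65
tool_pos: [0.6082, -0.2809, 0.2018]
orientation: [-2.224, -2.219, 0.0]
force: [-2.8, 1.4, 0.9]
opening: 0.0357
```

Run:
```python
from h import *
rows([.608,-.281,.034],0);s=robot.read_state();print(s['force'],s['opening'])
```

```text
grasp [ 0.6082 -0.2809  0.0348] psi -0.002 n 1
[-0.1 -0.2  0.8] -0.002
[-2.7682548   1.37928964  0.93114274] 0.035704306971268744
```

Request:
apply_moves(
  deltas=[
    [40,[0,0,0],0],
    [46,[0,0,0],0],
    [50,[0,0,0],0],
    [50,[0,0,-20],0],
    [50,[0,0,-50],0],
  ],
)

```text
t: 43.28
tool_pos: [0.6071, -0.2803, 0.2701]
orientation: [-2.22, -2.215, 0.002]
force: [1.6, -0.3, 0.4]
opening: 0.0503
```

Request:
apply_moves(
  deltas=[
    [60,[0,0,-50],0],
    [60,[0,0,-50],0],
    [60,[20,4,-35],0],
    [60,[45,8,0],0],
    [60,[50,9,0],0],
  ],
)

```text
t: 43.9
tool_pos: [0.6295, -0.1653, 0.4095]
orientation: [2.223, 2.215, 0.002]
force: [0.3, 0.6, -0.3]
opening: 0.06
```

Request:
apply_moves(
  deltas=[
    [60,[50,9,0],0],
    [60,[50,9,0],0],
    [60,[40,7,0],0],
    [60,[21,4,0],0],
    [60,[0,0,0],0],
  ],
)

```text
t: 44.52
tool_pos: [0.6589, -0.0041, 0.4075]
orientation: [2.221, 2.221, 0.001]
force: [0.1, -0.8, -0.0]
opening: 0.0601
```

Run:
```python
from h import *
snap('wrist','w12');rows([.658,-.0045,.154],0);weights('w12',.0)
P=np.array([proj('w12',[.658+r*np.cos(a),-.0045+r*np.sin(a),z]) for a in np.arange(0,6.3,.1) for r,z in((.02,.124),(.02,.168))]);print(P.min(0),P.max(0)-P.min(0))
```

```text
grasp [ 0.6588 -0.0053  0.2402] psi -0.001 n 2
[ 0.4 -0.4 43.1] -0.001
[ 0.4 -0.4 43.1] -0.001
w12 [292, 216, 65, 77] 3905 box [ 0.6594 -0.0588] centroid [ 0.6588 -0.0594]
w12 [154, 351, 21, 37] 249 box [ 0.4777 -0.1964] centroid [ 0.4756 -0.1954]
w12 [477, 351, 19, 49] 253 box [ 0.8444 -0.205 ] centroid [ 0.8459 -0.2025]
w12 [152, 394, 12, 36] 265 box [ 0.4634 -0.2543] centroid [ 0.462  -0.2546]
w12 [489, 401, 8, 27] 139 box [ 0.8583 -0.2586] centroid [ 0.8579 -0.2571]
w12 [189, 443, 451, 37] 11615 box [ 0.77  -0.328] centroid [ 0.7885 -0.3351]
[288.7 210.6] [67.9 80.7]
```

Request:
apply_moves(
  deltas=[
    [60,[0,0,30],0],
    [60,[0,0,30],0],
    [60,[0,0,18],0],
    [60,[0,0,8],0],
    [60,[0,0,0],0],
  ],
)

```text
t: 45.2
tool_pos: [0.6588, -0.0056, 0.3207]
orientation: [-2.224, -2.218, 0.0]
force: [0.2, -0.2, 0.5]
opening: 0.06
```

Request:
apply_moves(
  deltas=[
    [35,[0,0,0],0],
    [35,[0,0,0],0],
    [35,[0,0,0],0],
    [35,[0,0,0],0],
    [35,[0,0,0],0],
  ],
  grip_force=30,
)

```text
t: 45.82
tool_pos: [0.659, -0.0049, 0.321]
orientation: [2.223, 2.219, 0.001]
force: [2.0, -0.7, -0.6]
opening: 0.0396
```

Run:
```python
from h import *
rows([.53,-.2745,.24],0);s=robot.read_state();print(s['force'],s['opening'])
```

```text
grasp [ 0.659  -0.0049  0.154 ] psi -0.002 n 6
[-45.  -21.4 -14.3] -0.0
[-45.  -21.4 -14.3] -0.0
[-45.  -21.4 -14.3] -0.0
[-44.9 -21.5 -14.3] -0.0
[-44.9 -21.5 -14.3] -0.0
[-44.9 -21.5 -14.3] -0.0
[ 1.9915565  -0.67905639 -0.56148737] 0.039583260792180046
```

Request:
apply_moves(
  deltas=[
    [35,[0,0,-4],0],
    [35,[0,0,-6],0],
    [35,[0,0,-20],0],
    [35,[0,0,-45],0],
    [35,[-20,-10,-15],0],
  ],
)

```text
t: 46.45
tool_pos: [0.6493, -0.0243, 0.4153]
orientation: [2.218, 2.219, 0.006]
force: [0.5, -0.5, -5.1]
opening: 0.0394
```

Request:
apply_moves(
  deltas=[
    [35,[-45,-21,0],0],
    [35,[-50,-24,0],0],
    [35,[-50,-24,0],0],
    [35,[-50,-24,0],0],
    [35,[-40,-19,0],0],
  ],
)

```text
t: 47.08
tool_pos: [0.5341, -0.2621, 0.4104]
orientation: [-2.225, -2.217, 0.001]
force: [-0.6, -0.2, -5.2]
opening: 0.0399
```

Request:
apply_moves(
  deltas=[
    [35,[-15,-7,0],0],
    [35,[0,0,30],0],
    [35,[0,0,30],0],
    [35,[0,0,0],0],
    [35,[0,0,0],0],
  ],
)

```text
t: 47.7
tool_pos: [0.5294, -0.2747, 0.3518]
orientation: [2.223, 2.219, 0.0]
force: [-0.1, -0.5, -4.4]
opening: 0.0396
```

Run:
```python
from h import *
rows([.53,-.2745,.036],0);s=robot.read_state();print(s['force'],s['opening'])
snap('wrist','w13');weights('w13')
```

```text
grasp [ 0.5294 -0.2747  0.1848] psi -0.002 n 3
[ 0.1  0.2 49.6] -0.001
[ 0.1  0.2 49.6] -0.001
[ 0.1  0.2 49.6] -0.001
[-0.09878175 -0.48971913 -4.40706137] 0.0396452937273857
w13 [207, 189, 48, 47] 1748 box [ 0.4526 -0.2689] centroid [ 0.4527 -0.268 ]
w13 [397, 204, 48, 48] 1738 box [ 0.6104 -0.2825] centroid [ 0.6093 -0.2817]
w13 [274, 253, 102, 116] 9524 box [ 0.53   -0.3589] centroid [ 0.5294 -0.3623]
w13 [210, 351, 21, 38] 411 box [ 0.4324 -0.4194] centroid [ 0.4323 -0.4145]
w13 [419, 351, 22, 80] 896 box [ 0.6298 -0.4432] centroid [ 0.631  -0.4415]
w13 [209, 390, 18, 41] 431 box [ 0.4265 -0.4648] centroid [ 0.425  -0.4669]
w13 [128, 448, 487, 32] 12182 box [ 0.5769 -0.5303] centroid [ 0.5912 -0.5312]
```

Request:
apply_moves(
  deltas=[
    [35,[0,1.5,40],0],
    [35,[0,0,40],0],
    [35,[0,0,35],0],
    [35,[0,0,18],0],
    [35,[0,0,6],0],
  ],
)

```text
t: 48.38
tool_pos: [0.531, -0.2748, 0.2117]
orientation: [2.223, 2.219, 0.0]
force: [-0.2, -0.1, -3.7]
opening: 0.0394
```

Request:
apply_moves(
  deltas=[
    [35,[0,0,3],0],
    [35,[0,0,0],0],
    [35,[0,0,0],0],
  ],
)

```text
t: 48.75
tool_pos: [0.5312, -0.275, 0.2098]
orientation: [2.222, 2.218, 0.001]
force: [0.1, -0.0, -5.5]
opening: 0.0399
```

Run:
```python
from h import *
rows([.531,-.2745,.035],0);s=robot.read_state();print(s['force'],s['opening'])
```

```text
grasp [ 0.5312 -0.275   0.0428] psi -0.002 n 1
[ 0.5 -0.2  7.8] -0.002
[ 0.06079621 -0.04309595 -5.46657801] 0.03985919825991018
```

Request:
apply_moves(
  deltas=[
    [35,[0,0,4],0],
    [35,[0,0,2],0],
    [35,[0,0,1.5],0],
    [35,[0,0,0],0],
    [35,[0,0,0],0],
  ],
)

```text
t: 49.38
tool_pos: [0.5309, -0.2748, 0.2034]
orientation: [2.223, 2.219, -0.0]
force: [-9.6, 5.6, 16.0]
opening: 0.0393
```

Run:
```python
from h import *
rows([.531,-.2745,.035],0);s=robot.read_state();print(s['force'],s['opening'])
```

```text
grasp [ 0.5309 -0.2748  0.0364] psi -0.002 n 1
[0.3 0.1 1.4] -0.002
[-9.57397697  5.56496864 16.01535995] 0.03927992915554244
```

Request:
apply_moves(
  deltas=[
    [40,[0,0,-0.5],0],
    [46,[0,0,0],0],
    [50,[0,0,0],0],
    [50,[0,0,-20],0],
    [50,[0,0,-50],0],
  ],
)

```text
t: 50.0
tool_pos: [0.5297, -0.2741, 0.2705]
orientation: [-2.22, -2.216, 0.002]
force: [0.8, 0.3, 0.2]
opening: 0.0497
```

Request:
apply_moves(
  deltas=[
    [50,[0,0,-50],0],
    [50,[0,0,-50],0],
    [50,[0,0,-50],0],
    [50,[0,0,-50],0],
    [0,[0,0,-20],0],
  ],
)

```text
t: 50.62
tool_pos: [0.5307, -0.2747, 0.4973]
orientation: [2.219, 2.214, 0.003]
force: [1.2, -0.6, 0.4]
opening: 0.0442
```

Run:
```python
from h import *
snap('side','s14');snap('wrist','w14');weights('w14');s=robot.read_state();print(s['force'],s['tool_pos'],s['opening'])
o=np.hstack([cv2.resize(cv2.imread('pics/s14.png'),(520,390))[150:,120:],cv2.resize(cv2.imread('pics/w14.png')[:, :],(400,300))[:240]])
cv2.imwrite('pics/c11.png',o);print(o.shape)
```

```text
w14 [239, 167, 33, 32] 841 box [ 0.4531 -0.2687] centroid [ 0.4529 -0.2678]
w14 [304, 173, 36, 40] 1142 box [ 0.5314 -0.2809] centroid [ 0.5309 -0.2799]
w14 [372, 178, 32, 32] 821 box [ 0.61   -0.2824] centroid [ 0.6088 -0.2815]
w14 [205, 351, 22, 38] 439 box [ 0.3858 -0.5241] centroid [ 0.386 -0.518]
w14 [424, 352, 22, 78] 898 box [ 0.6879 -0.5605] centroid [ 0.689  -0.5617]
w14 [204, 391, 20, 40] 490 box [ 0.3775 -0.5913] centroid [ 0.3747 -0.5931]
w14 [130, 448, 488, 32] 12047 box [ 0.607  -0.6882] centroid [ 0.6292 -0.691 ]
[-0.0535575   0.62747939  0.18545816] [ 0.53086077 -0.27478591  0.49533104] 0.036890201278462736
(240, 800, 3)
```

View pics/c11.png

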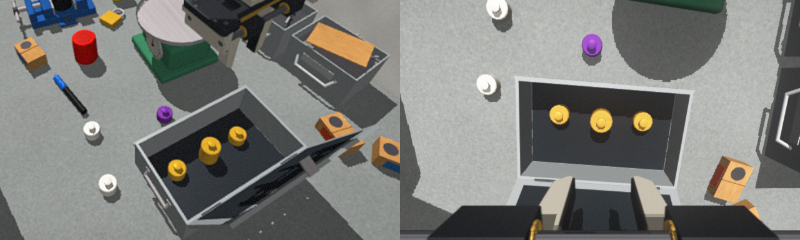

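All three weights stand upright in the case (wrist crop (559,115), (601,120), (643,121)), other things untouched. Next the lid, pushed from behind with closed fingers; I check the clearance to the box behind it.

Run:
```python
from h import *
for z in(.1,.2,.3): print(z,'box',onz('top0',(592,215),z),onz('top0',(574,122),z),'bin',onz('top0',(584,240),z),'lid corners',onz('top0',(551.5,134),z),onz('top0',(570,282.5),z))
rows([.47,-.485,.33],0)
```

```text
0.1 box [ 0.5279 -0.5611  0.1   ] [ 0.7264 -0.5637  0.1   ] bin [ 0.4794 -0.5355  0.1   ] lid corners [ 0.7043 -0.5129  0.1   ] [ 0.3993 -0.4924  0.1   ]
0.2 box [ 0.5032 -0.509   0.2   ] [ 0.6832 -0.5114  0.2   ] bin [ 0.4592 -0.4858  0.2   ] lid corners [ 0.6631 -0.4654  0.2   ] [ 0.3866 -0.4468  0.2   ]
0.3 box [ 0.4784 -0.457   0.3   ] [ 0.6399 -0.4591  0.3   ] bin [ 0.439  -0.4361  0.3   ] lid corners [ 0.6219 -0.4178  0.3   ] [ 0.3738 -0.4011  0.3   ]
grasp [ 0.5309 -0.2748  0.3283] psi -0.002 n 4
[-52.6 -15.1  -0.4] -0.0
[-52.6 -15.1  -0.4] -0.0
[-52.6 -15.2  -0.4] -0.0
[-52.6 -15.2  -0.4] -0.0
```

Run:
```python
from h import *
cv2.imwrite('pics/c12.png',cv2.resize(cv2.imread('pics/top0.png')[60:310,480:640],None,fx=2.4,fy=2.4,interpolation=cv2.INTER_CUBIC))
```

```text
(no output)
```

View pics/c12.png

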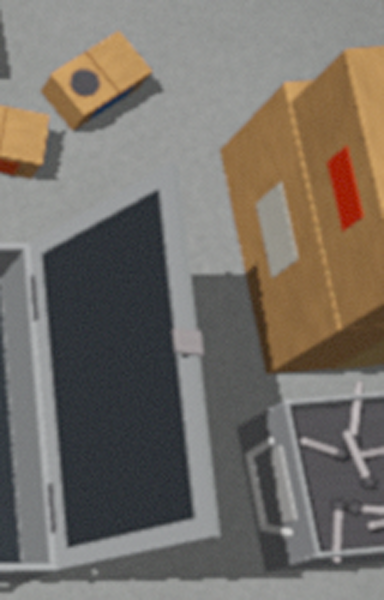

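The box's base edge is at crop (270,370), so it stands back at y of about -0.6: there is room. Going over and down behind the lid.

Request:
apply_moves(
  deltas=[
    [0,[-45,-15,0],0],
    [0,[-55,-15,0],0],
    [0,[-55,-15,0],0],
    [0,[-45,-15,0],0],
    [0,[-10,0,0],0],
  ],
)

```text
t: 51.35
tool_pos: [0.4685, -0.4873, 0.4878]
orientation: [-2.224, -2.212, 0.0]
force: [-0.1, -0.2, -0.8]
opening: 0.0002
```

Request:
apply_moves(
  deltas=[
    [0,[0,0,30],0],
    [0,[0,0,40],0],
    [0,[0,0,30],0],
    [0,[0,0,10],0],
    [0,[0,0,0],0],
  ],
)

```text
t: 51.98
tool_pos: [0.4705, -0.484, 0.3805]
orientation: [-2.221, -2.218, -0.0]
force: [0.3, -0.2, -0.0]
opening: 0.0005
```

Run:
```python
from h import *
rows([.47,-.33,.219],0);s=robot.read_state();print(s['force'],s['opening'],s['q'].round(2))
```

```text
grasp [ 0.4705 -0.484   0.2135] psi -0.001 n 3
[51.3 -0.2 -1.8] -0.0
[51.3 -0.2 -1.8] -0.0
[51.3 -0.2 -1.8] -0.0
[ 0.31324444 -0.23957152 -0.01759075] 0.00047240678648033895 [-0.88  0.34  1.28  0.    1.51 -0.87]
```

Push towards +y slowly.

Request:
apply_moves(
  deltas=[
    [0,[20,0,0],0],
    [0,[15,0,0],0],
    [0,[15,0,0],0],
    [0,[15,0,0],0],
    [0,[15,0,0],0],
  ],
)

```text
t: 52.6
tool_pos: [0.4705, -0.4036, 0.3818]
orientation: [2.223, 2.219, 0.0]
force: [-0.6, -0.6, 0.1]
opening: 0.0004
```

Request:
apply_moves(
  deltas=[
    [0,[15,0,0],0],
    [0,[15,0,0],0],
    [0,[15,0,0],0],
    [0,[15,0,0],0],
    [0,[5,0,0],0],
  ],
)

```text
t: 53.22
tool_pos: [0.4707, -0.3385, 0.3816]
orientation: [-2.223, -2.22, -0.0]
force: [1.1, -0.8, -0.6]
opening: 0.0004
```

Request:
apply_moves(
  deltas=[
    [0,[0,0,-30],0],
    [0,[0,0,-50],0],
    [0,[0,0,-20],0],
    [0,[0,0,0],0],
    [0,[0,0,0],0],
  ],
)

```text
t: 53.85
tool_pos: [0.4705, -0.3396, 0.4794]
orientation: [-2.222, -2.217, 0.0]
force: [0.3, 0.3, 0.2]
opening: 0.0008
```

Run:
```python
from h import *
s=robot.read_state();print(s['force'],s['tool_pos'])
snap('side','s15');snap('top','t15')
a=cv2.imread('pics/s15.png');b=cv2.imread('pics/t15.png')
cv2.imwrite('pics/c13.png',np.hstack([cv2.resize(a,(400,300)),cv2.resize(b,(400,300))]))
c=[proj('s15',[x,y,.083]).tolist() for x,y in((.674,-.222),(.397,-.199),(.388,-.367))];print(c)
```

```text
[0.31497984 0.27444031 0.21707957] [ 0.4704716  -0.33955635  0.47941401]
[[449.7, 288.7], [312.9, 359.1], [379.2, 457.0]]
```

View pics/c13.png

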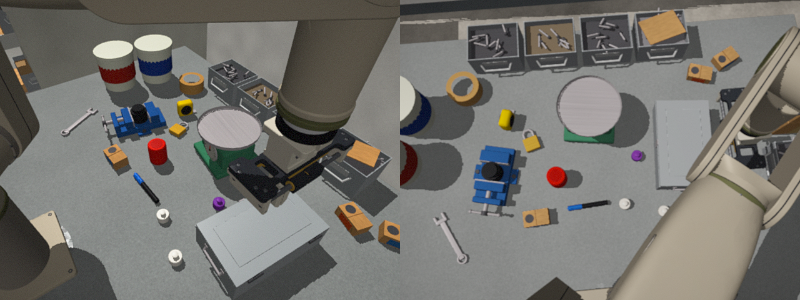

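Lid lies flat on the case, pan empty, cap and look-alikes and bystanders in place. A last numeric check of the lid edge, then I hand in.

Run:
```python
from h import *
a=cv2.imread('pics/s15.png').astype(int);b=snap('side','s16').astype(int)
print('change in case region',np.abs(a-b)[300:470,310:420].mean())
g=cv2.cvtColor(b.astype(np.uint8),cv2.COLOR_BGR2GRAY)
# free-edge columns: predicted row of lid top edge when shut, lid upper face z=.0835
for x in(.42,.46,.50):
    y=-.2-(x-.397)*.083
    for z in(.0835,.0775,.10): print(x,z,proj('s16',[x,y+.002,z]),end=' ')
    u,v=proj('s16',[x,y,.0835]).astype(int);print(g[v-12:v+12,u].tolist())
s=robot.read_state();print(s['force'],np.abs(s['dq']).max())
print([ (n,proj('s16',X).tolist()) for n,X in (('cap',[.46,.12,.072]),)])
```

```text
change in case region 2.9162745098039218
0.42 0.0835 [325.3 351.9] 0.42 0.0775 [325.3 353.9] 0.42 0.1 [325.5 346.4] [139, 137, 140, 141, 147, 144, 142, 146, 140, 142, 138, 154, 176, 186, 189, 186, 186, 184, 186, 190, 186, 187, 185, 188]
0.46 0.0835 [346.9 340.8] 0.46 0.0775 [346.7 342.8] 0.46 0.1 [347.4 335.2] [85, 49, 45, 32, 41, 38, 35, 54, 65, 66, 70, 103, 162, 180, 184, 183, 180, 181, 179, 182, 181, 181, 181, 180]
0.5 0.0835 [367.6 330.2] 0.5 0.0775 [367.3 332.2] 0.5 0.1 [368.5 324.5] [137, 154, 146, 146, 142, 138, 144, 143, 143, 144, 151, 166, 180, 179, 176, 171, 176, 179, 180, 176, 176, 179, 173, 176]
[-0.10078465 -0.23575591  0.0780613 ] 0.008297073791159223
[('cap', [249.8, 229.8])]
```

```bash
python3 -c "
from plant import order; print(order.close_job())"
```

```text
the job is handed in; nothing more can be done
None
```

The job is done and handed in at about 54 s of the 210 s allowed. The hand-in reports no verdict.

- **Cap:** I broke it loose with about 2.3 rad anticlockwise at 60 N grip. It stands upright on the counter at about (0.46, 0.12).
- **Scale:** The big weight stood in the middle of the pan with both 200 g weights beside it. The picture showed all three upright. They stood for about 1 s with the hand off and nothing touching them. No 100 g weight was out.
- **Case:** All three weights stood upright inside it in the last view before closing the lid. After the push, the lid's free edge lay within about 1 px of where a shut lid should be.
- **Final state:** The last pictures show the pan empty, the cap standing and the bystanders and look-alikes where they were. The arm stands clear, with about zero force on the tool.

- **Off target:** In the first 200 g grasp the arm came down about 9 mm off in x and 7 mm high, which pushed the weight aside a little. The grip was still sound, so I did not redo it. The other placings came out within a few millimetres.
- **Harder contact:** I set two of the weights down on the case floor with 14–16 N, firmer than planned but below the 40 N limit.

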